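# Clamp up a compound magnet

### The arm

A 6-joint arm with a two-finger parallel gripper is mounted at the origin on the work surface. World frame = base frame: x ahead of the robot, y to its left, z up, the work surface at z = 0. Lengths are in m, angles in rad, forces in N, time in s.
With the tool pointing down it reaches from about 0.3 to 0.875 m from the base axis. Payload 6.4 kg.
Tool frame: the origin (TCP) lies between the finger pads; the fingertips stand 19 mm ahead of it and the grasp point (between the pads) is the TCP; z points along the fingers, y is the direction in which the jaws open and shut (so a half turn about z gives the same grasp; the last joint's range is limited). The gripper opens to 85 mm and grips with 20 to 120 N. Pads are 22 mm wide; open, the fingers measure 114 mm over their backs; the gripper's body (76 mm by 85 mm) begins 54 mm behind the grasp point. The pads swing forward as they close: fully open they stand 13 mm farther back than shut.
Start: joints at [-1.34, 0.181, 1.607, -0, 1.354, -0.206], TCP at [0.243, -0.521, 0.213] pointing down, gripper open.
Joint ranges: [-2.99, 2.99], [-0.89, 2.07], [0.3, 2.58], [-1.14, 4.28], [0, 2.63], [-3.12, 3.12]. Speed limits (rad/s): [2.57, 2.57, 3.01, 3.14, 3.14, 3.14].

### API

Orientations are given as a unit quaternion [w, x, y, z].
In Python, from bench import * gives the robot as it stands.
- The arm moves only by the tool apply_moves, never from a script. Its argument "moves" is a list that holds one entry, the list of rows, each a list of 7 numbers: the shift along the tool's x, y, z in cm, then the turn, a rotation vector about the tool's x, y, z in rad, then the opening, from 0 (shut) to 1 (fully open). A call has 1 to 8 rows; each row is the pose to reach, as a shift and turn from the pose commanded when the call began, along the tool's axes at that moment; what a row does not reach only later rows make up. A row lasts 1/10 s, in which the tool goes at most 50 mm and 8.59 degrees, less where a joint would pass 70% of its speed; a pose out of reach is approached as far as the arm can. A call with a gripper value outside its range is refused whole. The fingers move at their own pace and stop on an object; the grip force is fixed at half the most. Time passes only in rows, so rows that repeat a pose let the fingers close. It gives the time, the measured TCP pose, the force and the opening at its end, in the units of the state.
- get_obs(): the state, without advancing time (a new reading comes with each control period).
- camera(name): name is "side" or "top"; returns the picture (400x640x3 uint8, red, green, blue); there is no depth.
- get_calibration(name): a dict with "vertical_fov" (degrees; the focal length in pixels is half the picture's height over the tangent of half this angle, whatever the lens; pixels are square), "cx", "cy" (the principal point, pixels), "R" (3x3) and "t" (3): a world point X has camera coordinates R X + t. Camera axes: x right, y down, z forward; pixel columns grow to the right and rows downward; lengths in m; the calibration is good to about 2 mm. A picture is of the moment at which its call begins. get_calibration takes no time and is no camera call.
- hand_in(): hands the job in, once; it reports no verdict.
The state is a dict: "time_s": time; "q": joint angles; "dq": joint speeds; "joint_efforts": joint torques, N m; "eef_pos": TCP position; "eef_rot": TCP orientation; "wrist_force": force on the tool from outside, world axes, zero at the start; "torque": the same for the moment, N m; "opening": opening from 0.0 (shut) to 1.0 (fully open).
Only numpy, scipy, OpenCV 4.12 (cv2) and the standard library are available. Lean on these libraries where they do the work, as an engineer would, in place of code of your own. Each camera call takes 0.05 s, during which the arm holds its last target. There are 200 camera calls.

### The job

Make up the compound magnet: draw every bar magnet out sideways from the covered rack and lay them on the clamp's bed, one to a marked lane, red ends in, reaching about 2 cm past the screw's centre line, and blue ends towards the robot (if there are only two, use the two outer lanes). Lay the wooden pressure block level across them with its grip towards the robot and the dark disc on it centred under the pad, then turn the red knob clockwise until the pad meets the block and snug it by feel, squeezing the pad's rubber cushion by about 3 mm and no harder. Let go of everything and leave the compass, the keepers and the ceramic magnet where they are.

Things in the scene. Friction and masses are not known exactly. Their poses are not given: they have to be found in the camera images.
- clamp: green screw clamp, fixed to the counter, placed differently each time. Origin on the counter under the screw axis; x roughly away from the robot, y left, z up. Bed: x -70 to +42, y -90 to +90, flat top at z 20 mm, open to the robot's side and to +y. Three lanes run along x, centred on y = -45, 0 and +45 mm, each between two white lines 25 mm apart
- clamp_arm (a point): top of the clamp's arm on the screw axis, 126 mm above the counter. Seen in clamp: the arm above the bed spans x -17 to +17, y -116 to +18, z 100 to 126 mm; the column that carries it spans x -20 to +20, y -116 to -90, z 0 to 126 mm
- knob (a joint): the clamp's screw, rad: 0 with the screw up, growing clockwise seen from above, which lowers screw, knob and pad together by 2.5 mm per rad (15.7 mm per turn). Stop at 13; it starts between 0 and 2.4. The screw holds where it is left (friction torque about 0.07 N m)
- knob_grip (a point): the red wing of the knob on top of the screw, to be gripped from above: 52 mm long (its own x axis), 14 mm thick (its y), 32 mm high; this point is on the screw axis 12 mm below the wing's top. A black hub of radius 15 mm is below the wing
- pad: round steel pad, radius 18 mm, under the screw, on a black rubber cushion; origin at the centre of its lower face, which is 66 mm above the counter at knob = 0 and comes down with the screw. The cushion yields 4 N per mm, up to 7 mm, then is hard. Snug is 3 mm of squeeze, about 12 N; 5 to 24 N is accepted
- spindle_end (a point): the lower end of the steel screw above the cushion: 14 mm above pad while the cushion is not squeezed, closer by the amount of squeeze
- rack: wooden storage rack, fixed but placed differently each time, 90 (x) x 212 (y) x 52 (z) mm; origin at the centre of its underside; x away from the robot. Four slots at y = -78, -26, +26 and +78 mm, 28 mm wide, floor at z 20, roof from z 40 mm; open only at the front (x = -45), closed at the back (x = +37 mm)
- block: wooden pressure block, 130 g, loose on the counter, origin in its underside below the centre of the dark disc. Cross piece x -38 to +26, y -70 to +70, 16 mm thick; a tongue 24 mm wide runs to x -104 and carries an upright grip
- block_grip (a point): centre of the visible part of the block's dark wooden grip, a post 20 x 20 mm, from 16 to 48 mm above the block's underside; this point is 92 mm along -x from the block's origin and 34 mm above its underside
- compass_stand: chrome and brass compass on a stand, 72 mm wide, 79 mm high, origin under its centre; leave alone
- ceramic_magnet: dark block magnet 40 x 60 x 18 mm lying on the rack's roof, origin under its centre; leave alone
- keeper_a: iron horseshoe keeper, 66 x 52 x 10 mm, lying on the counter, origin under its middle; leave alone
- keeper_b: iron horseshoe keeper, 66 x 52 x 10 mm, lying on the counter, origin under its middle; leave alone
- magnet_a: bar magnet 130 (x) x 22 (y) x 14 (z) mm, about 110 g, red half to +x and blue half to -x; may be absent. Origin at the centre of its underside. It starts in a slot of the rack on the slot floor, its blue end sticking out of the front by 45 to 57 mm
- magnet_a_red (a point): centre of the red end face, 65 mm along +x from the middle
- magnet_b: bar magnet 130 (x) x 22 (y) x 14 (z) mm, about 110 g, red half to +x and blue half to -x; may be absent. Origin at the centre of its underside. It starts in a slot of the rack on the slot floor, its blue end sticking out of the front by 45 to 57 mm
- magnet_b_red (a point): centre of the red end face, 65 mm along +x from the middle
- magnet_c: bar magnet 130 (x) x 22 (y) x 14 (z) mm, about 110 g, red half to +x and blue half to -x; may be absent. Origin at the centre of its underside. It starts in a slot of the rack on the slot floor, its blue end sticking out of the front by 45 to 57 mm
- magnet_c_red (a point): centre of the red end face, 65 mm along +x from the middle
- magnet_d: bar magnet 130 (x) x 22 (y) x 14 (z) mm, about 110 g, red half to +x and blue half to -x; may be absent. Origin at the centre of its underside. It starts in a slot of the rack on the slot floor, its blue end sticking out of the front by 45 to 57 mm
- magnet_d_red (a point): centre of the red end face, 65 mm along +x from the middle
There are look-alikes about, which are no part of the job. Leave any orange, purple or yellow look-alike of the magnet_b alone.

How it is judged:
On the way, in this order (a step that is already met when the one before it is completed fails the run):
1. all magnets lie in the clamp's lanes, red ends in, and the block lies level across them under the pad, the pad still clear of it (z of magnet_a in the frame of clamp between 0.015 and 0.026 m and x of magnet_a_red in the frame of clamp between 0.008 and 0.045 m and x of each of magnet_a, magnet_b, magnet_c, magnet_d in the frame of clamp below -0.01 m and angle between the x axis of each of magnet_a, magnet_b, magnet_c, magnet_d, block and the x axis of clamp, either way round below 0.15 rad and (y of magnet_a in the frame of clamp between -0.057 and -0.033 m or y of magnet_a in the frame of clamp between -0.012 and 0.012 m or y of magnet_a in the frame of clamp between 0.033 and 0.057 m) and z of magnet_b in the frame of clamp between 0.015 and 0.026 m and x of magnet_b_red in the frame of clamp between 0.008 and 0.045 m and (y of magnet_b in the frame of clamp between -0.057 and -0.033 m or y of magnet_b in the frame of clamp between -0.012 and 0.012 m or y of magnet_b in the frame of clamp between 0.033 and 0.057 m) and z of magnet_c in the frame of clamp between 0.015 and 0.026 m and x of magnet_c_red in the frame of clamp between 0.008 and 0.045 m and (y of magnet_c in the frame of clamp between -0.057 and -0.033 m or y of magnet_c in the frame of clamp between -0.012 and 0.012 m or y of magnet_c in the frame of clamp between 0.033 and 0.057 m) and z of magnet_d in the frame of clamp between 0.015 and 0.026 m and x of magnet_d_red in the frame of clamp between 0.008 and 0.045 m and (y of magnet_d in the frame of clamp between -0.057 and -0.033 m or y of magnet_d in the frame of clamp between -0.012 and 0.012 m or y of magnet_d in the frame of clamp between 0.033 and 0.057 m) and z of block in the frame of clamp between 0.029 and 0.039 m and x of block in the frame of clamp between -0.014 and 0.014 m and y of block in the frame of clamp between -0.014 and 0.014 m and x of block_grip in the frame of clamp below -0.05 m and angle between block's own z axis and vertical below 0.06 rad and contact force between pad and block below 0.5 N), for 0.2 s.
2. the pad is screwed down on the block, snug (z of magnet_a in the frame of clamp between 0.015 and 0.026 m and x of magnet_a_red in the frame of clamp between 0.008 and 0.045 m and x of each of magnet_a, magnet_b, magnet_c, magnet_d in the frame of clamp below -0.01 m and angle between the x axis of each of magnet_a, magnet_b, magnet_c, magnet_d, block and the x axis of clamp, either way round below 0.15 rad and (y of magnet_a in the frame of clamp between -0.057 and -0.033 m or y of magnet_a in the frame of clamp between -0.012 and 0.012 m or y of magnet_a in the frame of clamp between 0.033 and 0.057 m) and z of magnet_b in the frame of clamp between 0.015 and 0.026 m and x of magnet_b_red in the frame of clamp between 0.008 and 0.045 m and (y of magnet_b in the frame of clamp between -0.057 and -0.033 m or y of magnet_b in the frame of clamp between -0.012 and 0.012 m or y of magnet_b in the frame of clamp between 0.033 and 0.057 m) and z of magnet_c in the frame of clamp between 0.015 and 0.026 m and x of magnet_c_red in the frame of clamp between 0.008 and 0.045 m and (y of magnet_c in the frame of clamp between -0.057 and -0.033 m or y of magnet_c in the frame of clamp between -0.012 and 0.012 m or y of magnet_c in the frame of clamp between 0.033 and 0.057 m) and z of magnet_d in the frame of clamp between 0.015 and 0.026 m and x of magnet_d_red in the frame of clamp between 0.008 and 0.045 m and (y of magnet_d in the frame of clamp between -0.057 and -0.033 m or y of magnet_d in the frame of clamp between -0.012 and 0.012 m or y of magnet_d in the frame of clamp between 0.033 and 0.057 m) and z of block in the frame of clamp between 0.029 and 0.039 m and x of block in the frame of clamp between -0.014 and 0.014 m and y of block in the frame of clamp between -0.014 and 0.014 m and x of block_grip in the frame of clamp below -0.05 m and angle between block's own z axis and vertical below 0.06 rad and contact force between pad and block between 5 and 24 N), for 0.2 s.
At the end, for the whole second after the job is handed in: every magnet in a lane (12 mm, 0.15 rad), red end 8 to 45 mm beyond the screw axis, blue end to the robot; block level on them, bearing on each (0.8 N or more), centred under the pad within 14 mm each way and 0.15 rad, grip to the robot; pad pressing it with 5 to 24 N; all at rest (all of step 2 and contact force between block and magnet_a above 0.8 N and contact force between block and magnet_b above 0.8 N and contact force between block and magnet_c above 0.8 N and contact force between block and magnet_d above 0.8 N and linear speed of block below 0.02 m/s and velocity of joint knob between -0.05 and 0.05 rad/s); the robot touches nothing.
It fails at once if the pad is forced: more than 45 N on the block (contact force between pad and block above 45 N).
It fails at once if the steel pad is screwed onto bare magnets (contact force between pad and magnet_a above 5 N or contact force between pad and magnet_b above 5 N or contact force between pad and magnet_c above 5 N or contact force between pad and magnet_d above 5 N).
It fails at once if the compass, a keeper or the ceramic magnet is moved by more than 30 mm (distance of any of compass_stand, keeper_a, keeper_b, ceramic_magnet from where it was at the start of the episode above 0.03 m).
Of magnet_a, magnet_b, magnet_c, magnet_d only 2 to 3 are there at a start; the rules pass over those that are not, and their reading is None.
At some moment in a run one of block may be knocked a few centimetres aside while the robot is not near it.
It also fails if it takes over 210 s, if anything falls off the work surface, if the arm or the gripper's body presses on something with over 40 N, if the wrist force passes 120 N, or if a joint passes its speed limit or range.

## Working session

There is one attempt and no reset: what is moved stays moved. The work goes in short steps, Python scripts to look and compute and a tool call to move; the robot and the scene stay as the last step left them, time stands still between calls to the robot, and variables do not carry over. Pictures are saved under pics/ and viewed, about 12 in all and at most 16, crops included, and the job is handed in when it is done.

Besides the shell and the picture viewer there is one more tool, called after "Call:" as name(argument=value, ...), one argument or row to a line, values as JSON. apply_moves: Moves the arm, as the interface text tells. Its arguments: {"type":"object","properties":{"moves":{"type":"array","items":{"type":"array","items":{"type":"array","items":{"type":"number"}}}}},"required":["moves"]}

```bash
mkdir -p pics; cat > h.py <<'E'
import numpy as np, cv2
from bench import *
def snap(n,f): 
    im=camera(n)[:,:,::-1].copy(); cv2.imwrite('pics/'+f,im); return im
def K(n):
    c=get_calibration(n); f=200/np.tan(np.radians(c['vertical_fov'])/2); return f,c['cx'],c['cy'],np.array(c['R']),np.array(c['t'])
def ray(n,p):
    f,cx,cy,R,t=K(n); d=R.T@np.array([(p[0]-cx)/f,(p[1]-cy)/f,1]); return -R.T@t,d
def onz(n,p,z):
    o,d=ray(n,p); return o+d*(z-o[2])/d[2]
def proj(n,X):
    f,cx,cy,R,t=K(n); c=R@np.array(X)+t; return np.array([cx+f*c[0]/c[2],cy+f*c[1]/c[2]])
def tri(p,q,a='top',b='side'):
    o,d=ray(a,p);e,g=ray(b,q);A=np.stack([d,-g],1);s=np.linalg.lstsq(A,e-o,rcond=None)[0]
    P,Q=o+d*s[0],e+g*s[1];return (P+Q)/2,np.linalg.norm(P-Q)
E
python3 - <<'E'
from h import *
a=snap('top','t0.png');b=snap('side','s0.png')
for n in('top','side'):
    print(n,get_calibration(n))
print(get_obs())
# enlarge to 800 wide
cv2.imwrite('pics/t0b.png',cv2.resize(a,(800,500),interpolation=cv2.INTER_CUBIC));cv2.imwrite('pics/s0b.png',cv2.resize(b,(800,500),interpolation=cv2.INTER_CUBIC))
E
```

```text
top {'vertical_fov': 54.490176126705066, 'cx': 316.0642872602717, 'cy': 203.41941080936857, 'R': array([[-0.00340435, -0.99958644,  0.02855463],
       [-0.99820653,  0.00169023, -0.05984032],
       [ 0.05976731, -0.02870713, -0.99779946]]), 't': array([0.11419662, 0.58053359, 0.96222109])}
side {'vertical_fov': 42.28569995038855, 'cx': 314.16400162253433, 'cy': 194.847781320085, 'R': array([[ 0.95643513, -0.29187321, -0.00647021],
       [-0.23109122, -0.7433442 , -0.62772306],
       [ 0.17840595,  0.6018716 , -0.77840985]]), 't': array([-0.49875979,  0.32552599,  1.26928027])}
{'time_s': 0.1, 'q': array([-1.34028493e+00,  1.81454525e-01,  1.60787979e+00, -1.22668396e-05,
        1.35379321e+00, -2.06305272e-01]), 'dq': array([-0.00012398, -0.00257178, -0.00342744, -0.00098013, -0.00079055,
       -0.00037546]), 'joint_efforts': array([-1.43294787e-04, -4.45879698e+01, -3.52236307e+01, -2.07762905e-04,
        4.21397213e-03, -6.25778554e-06]), 'eef_pos': array([ 0.24314885, -0.52050029,  0.21219477]), 'eef_rot': array([-7.67307608e-04,  9.76242987e-01,  2.16677273e-01, -1.52762204e-05]), 'wrist_force': array([-0.34949017,  0.44348697, -0.36595795]), 'torque': array([-0.00520475, -0.06930748,  0.02008467]), 'opening': 0.9963008006289845}
```

View pics/t0b.png

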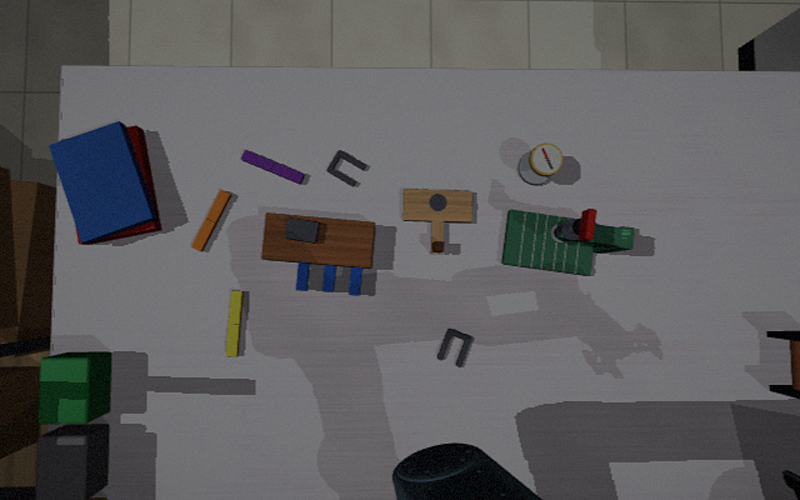

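View pics/s0b.png

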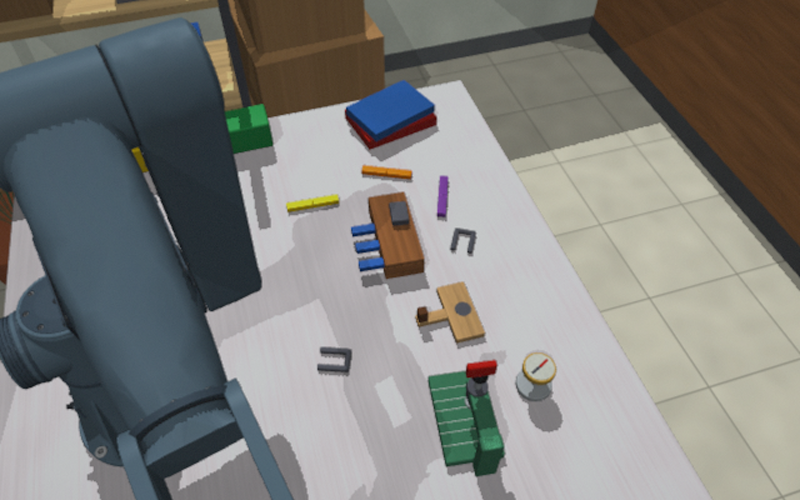

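The three magnets' blue ends stick out of the rack at about (302,277), (330,278) and (356,280). The look-alikes are orange (211,220), purple (273,167) and yellow (234,323), all loose on the counter. The block is at (437,205) and the clamp at (550,240), all pixels on the enlarged top view. I'll take close crops.

```bash
python3 - <<'E'
from h import *
a=cv2.imread('pics/t0.png');b=cv2.imread('pics/s0.png')
def crop(im,x,y,w,h,s,f):
    c=im[y:y+h,x:x+w]; c=cv2.resize(c,None,fx=s,fy=s,interpolation=cv2.INTER_CUBIC); c=cv2.convertScaleAbs(c,alpha=1.5)
    for i in range(0,w,10): cv2.putText(c,str(x+i),(i*s,8),0,.3,(255,255,255)); cv2.line(c,(i*s,0),(i*s,h*s),(150,150,150) ,1) if i%20==0 else 0
    for i in range(0,h,10): cv2.putText(c,str(y+i),(0,i*s+4),0,.3,(255,255,255)); cv2.line(c,(0,i*s),(w*s,i*s),(150,150,150),1) if i%20==0 else 0
    cv2.imwrite('pics/'+f,c)
crop(a,200,145,190,100,4,'c1.png');crop(a,395,160,120,65,6,'c2.png')
crop(b,275,140,120,140,4,'c3.png');crop(b,330,275,120,110,5,'c4.png')
E
```

```text
(no output)
```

View pics/c1.png

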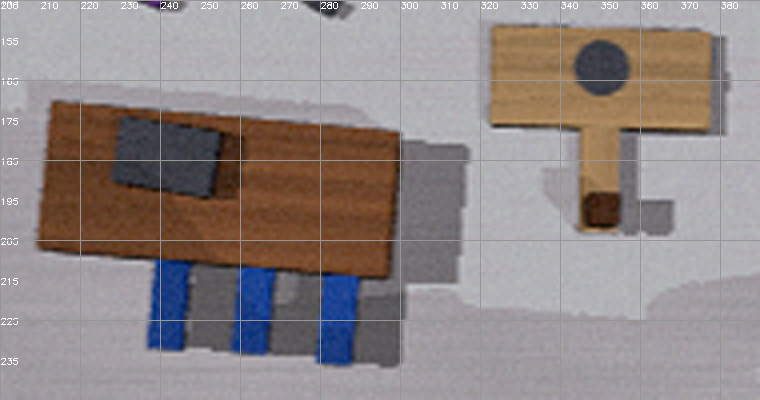

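View pics/c2.png

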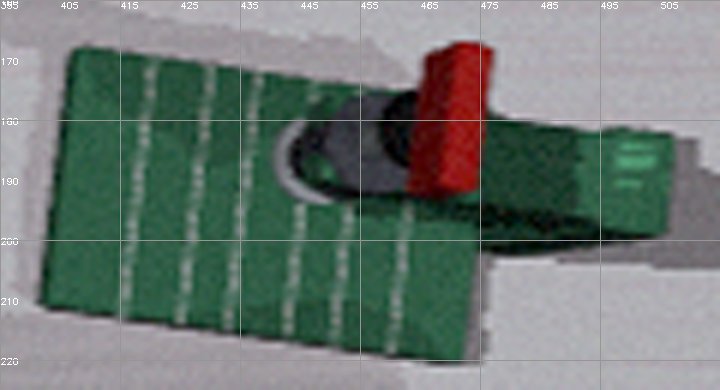

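View pics/c3.png

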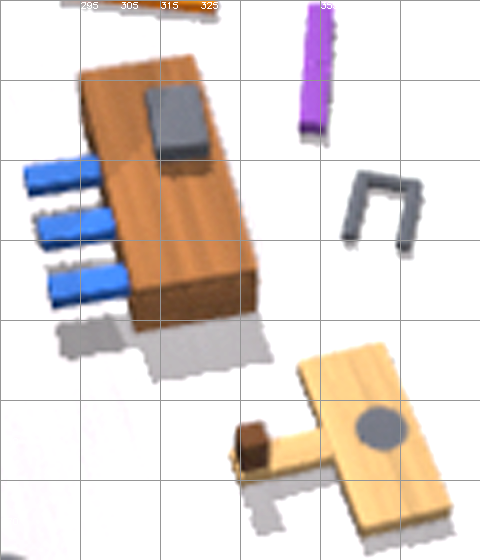

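View pics/c4.png

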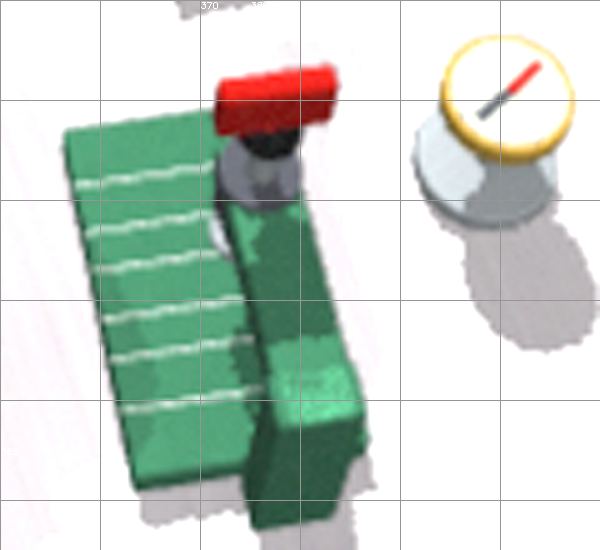

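```bash
cat > fit.py <<'E'
from h import *
from scipy.optimize import least_squares
T1=lambda u,v:('top',(200+u/4,145+v/4)); T2=lambda u,v:('top',(395+u/6,160+v/6))
S3=lambda u,v:('side',(275+u/4,140+v/4)); S4=lambda u,v:('side',(330+u/5,275+v/5))
def fitpose(obs,z0,g,nz=True):
    def X(p,m): c,s=np.cos(p[2]),np.sin(p[2]); return [p[0]+c*m[0]-s*m[1],p[1]+s*m[0]+c*m[1],p[3]+m[2]]
    r=lambda p:np.concatenate([proj(n,X(p,m))-np.array(px) for (n,px),m in obs])
    s=least_squares(r,[*g,z0],loss='soft_l1'); return s.x,np.abs(s.fun).reshape(-1,2).round(1).tolist()
E
python3 - <<'E'
from fit import *
print('cam',[(-K(n)[3].T@K(n)[4]).round(3) for n in('top','side')])
h=.052
fl,bl,br,fr=(-.045,.106,h),(.045,.106,h),(.045,-.106,h),(-.045,-.106,h)
rk,e=fitpose([(T1(38,249),fl),(T1(52,101),bl),(T1(399,132),br),(T1(389,277),fr),(S3(80,75),fl),(S3(192,57),bl),(S3(256,268),br),(S3(132,290),fr)],0,(.6,.1,0));print('rack',rk.round(4),e)
L=[.0575,.0325,.0125,-.0125,-.0325,-.0575]
o=[(T2(73,47),(.042,.09,.02)),(T2(40,305),(-.07,.09,.02)),(T2(470,360),(-.07,-.09,.02)),(S4(66,130),(-.07,.09,.02)),(S4(135,473),(-.07,-.09,.02))]
cl,e=fitpose(o,0,(.6,-.2,0));print('clamp',cl.round(4),e)
c,s=np.cos(cl[2]),np.sin(cl[2])
R=np.array([[c,s],[-s,c]])
for p in [(124,315),(180,322),(228,330),(287,332),(335,345),(391,352)]:
    print('line',(R@(onz('top',T2(*p)[1],.02)[:2]-cl[:2])).round(4),end=' ')
for p in [(78,184),(88,233),(95,268),(108,320),(115,358),(124,408)]:
    print('lineS',(R@(onz('side',S4(*p)[1],.02)[:2]-cl[:2])).round(4),end=' ')
k,r=tri(T2(463,117)[1],S4(278,84)[1]);print('\nknobtop',k.round(4),r, R@(k[:2]-cl[:2]))
a=onz('top',T2(473,44)[1],k[2]);b=onz('top',T2(458,191)[1],k[2]);print('wing',a-b)
d,r=tri(T1(601,67)[1],S3(381,428)[1]);print('disc',d.round(4),r)
g,r=tri(T1(602,209)[1],S3(252,430)[1]);print('grip',g.round(4),r)
h=.016
bk,e=fitpose([(T1(491,25),(.026,.07,h)),(T1(715,31),(.026,-.07,h)),(T1(711,131),(-.038,-.07,h)),(T1(491,125),(-.038,.07,h)),(T1(601,67),(0,0,h)),(S3(381,428),(0,0,h)),(S3(384,343),(.026,.07,h)),(S3(299,362),(-.038,.07,h)),(S3(450,508),(.026,-.07,h)),(S3(363,528),(-.038,-.07,h))],0,(.65,0,0));print('block',bk.round(4),e)
for n,(l,r,l2,r2) in dict(L=((147,348),(184,350),(156,262),(190,263)),M=((233,351),(269,354),(239,268),(274,269)),R=((316,362),(353,365),(322,276),(358,278))).items():
    P=[onz('top',T1(*q)[1],.034) for q in(l,r,l2,r2)]
    e=(P[0]+P[1])/2;f=(P[2]+P[3])/2; print(n,e.round(4),'w',np.linalg.norm(P[0]-P[1]),'yaw',np.arctan2(*(f-e)[1::-1]))
for n,p in dict(L=(28,176),M=(40,227),R=(52,283)).items(): print(n,'side',onz('side',S3(*p)[1],.030).round(4))
E
```

```text
cam [array([0.522, 0.141, 0.992]), array([ 0.326, -0.668,  1.189])]
rack [ 0.6066  0.2625 -0.0871 -0.008 ] [[0.0, 0.3], [0.2, 0.0], [0.1, 0.2], [0.5, 0.1], [1.2, 0.5], [0.1, 0.7], [0.5, 0.7], [0.1, 0.7]]
clamp [ 0.6192 -0.2037 -0.1323 -0.0027] [[0.2, 0.6], [0.7, 0.0], [1.0, 0.0], [1.4, 0.9], [0.3, 0.9]]
line [-0.0701  0.0566] line [-0.0699  0.0327] line [-0.0706  0.0121] line [-0.0682 -0.0128] line [-0.071  -0.0337] line [-0.0709 -0.0576] lineS [-0.0673  0.056 ] lineS [-0.0678  0.0299] lineS [-0.0681  0.0117] lineS [-0.0674 -0.015 ] lineS [-0.068  -0.0339] lineS [-0.069  -0.0581] 
knobtop [ 0.6187 -0.2041  0.2046] 0.0007028895564288599 [-0.00040098 -0.00047839]
wing [ 0.05079565 -0.00663066  0.        ]
disc [0.6876 0.0249 0.0113] 0.00020715434686201462
grip [0.595  0.0288 0.045 ] 0.0019204523096727894
block [ 0.6873  0.024  -0.031  -0.0059] [[0.7, 0.3], [0.8, 0.0], [0.2, 0.2], [0.1, 0.4], [0.3, 0.2], [0.1, 0.5], [0.2, 0.6], [0.8, 0.4], [0.8, 0.1], [0.6, 0.6]]
L [0.5094 0.2963 0.034 ] w 0.022563476192015614 yaw -0.07830393864168818
M [0.507  0.2442 0.034 ] w 0.022065093395092897 yaw -0.06059038025840615
R [0.5001 0.1931 0.034 ] w 0.022727360039177448 yaw -0.062014087011250336
L side [0.5134 0.2958 0.03  ]
M side [0.5094 0.2469 0.03  ]
R side [0.5045 0.1956 0.03  ]
```

```bash
cat > g.py <<'E'
# usage: python3 g.py x,y,z,yaw [more]  -> tool-frame shift (cm) and turn from the measured pose
from h import *
import sys
from scipy.spatial.transform import Rotation as Ro
o=get_obs(); w=o['eef_rot']; R=Ro.from_quat([w[1],w[2],w[3],w[0]])
print('t',round(o['time_s'],2),'pos',o['eef_pos'].round(4),'open',round(o['opening'],3),'F',o['wrist_force'].round(1),'q',o['q'].round(2))
CL=np.array([.6192,-.2037]);CY=-.1323
for a in sys.argv[1:]:
    if a[0]=='c': # clamp frame
        x,y,z,yw=map(float,a[1:].split(','));c,s=np.cos(CY),np.sin(CY);x,y=CL+[c*x-s*y,s*x+c*y];yw+=CY
    else: x,y,z,yw=map(float,a.split(','))
    D=Ro.from_matrix([[np.cos(yw),np.sin(yw),0],[np.sin(yw),-np.cos(yw),0],[0,0,-1]])
    print((R.inv().apply(np.array([x,y,z])-o['eef_pos'])*100).round(2),(R.inv()*D).as_rotvec().round(3))
E
python3 g.py .40,-.1,.2,-.087 .527,.191,.2,-.087 .527,.191,.08,-.087 c-.185,-.045,.1,0 c-.085,-.045,.1,0
```

```text
t 0.1 pos [ 0.2431 -0.5205  0.2122] open 0.996 F [-0.3  0.4 -0.4] q [-1.34  0.18  1.61 -0.    1.35 -0.21]
[ 32.   -31.46   1.28] [-0.002  0.     0.524]
[ 55.82 -52.46   1.32] [-0.002  0.     0.524]
[ 55.82 -52.44  13.32] [-0.002  0.     0.524]
[ 29.46 -18.96  11.26] [-0.002  0.     0.569]
[ 37.89 -13.57  11.25] [-0.002  0.     0.569]
```

Call:
apply_moves(
  moves=[
    [[32,-31.5,1.3,0,0,0.524,0.45],[32,-31.5,1.3,0,0,0.524,0.45],[32,-31.5,1.3,0,0,0.524,0.45],[32,-31.5,1.3,0,0,0.524,0.45],[32,-31.5,1.3,0,0,0.524,0.45],[32,-31.5,1.3,0,0,0.524,0.45],[32,-31.5,1.3,0,0,0.524,0.45],[32,-31.5,1.3,0,0,0.524,0.45]],
  ],
)

```text
time_s: 0.9
eef_pos: [0.3829, -0.1443, 0.2013]
eef_rot: [0.0, 0.999, -0.044, 0.0]
wrist_force: [0.4, -1.5, 0.2]
opening: 0.447
```

```bash
python3 g.py .527,.191,.08,-.087
```

```text
t 0.9 pos [ 0.3829 -0.1443  0.2013] open 0.447 F [ 0.4 -1.5  0.2] q [-0.65 -0.2   2.01  0.    1.33  1.01]
[ 11.41 -34.67  12.13] [ 0.    -0.    -0.001]
```

Call:
apply_moves(
  moves=[
    [[9.4,-32,4,0,0,0,0.42],[9.4,-32,4,0,0,0,0.42],[9.4,-32,4,0,0,0,0.42],[9.4,-32,4,0,0,0,0.42],[9.4,-32,4,0,0,0,0.42],[9.4,-32,4,0,0,0,0.42],[9.4,-32,4,0,0,0,0.42],[9.4,-32,4,0,0,0,0.42]],
  ],
)

```text
time_s: 1.7
eef_pos: [0.5043, 0.168, 0.1602]
eef_rot: [-0.0, 0.999, -0.041, -0.001]
wrist_force: [0.1, -0.5, 0.0]
opening: 0.423
```

Call:
apply_moves(
  moves=[
    [[0,0,0,0,0,0,0.42],[0,0,0,0,0,0,0.42]],
  ],
)

```text
time_s: 1.9
eef_pos: [0.5039, 0.1635, 0.1612]
eef_rot: [0.0, 0.999, -0.044, -0.0]
wrist_force: [0.8, -0.3, -0.1]
opening: 0.421
```

```bash
python3 g.py .527,.191,.028,-.087
```

```text
t 1.9 pos [0.5039 0.1635 0.1612] open 0.421 F [ 0.8 -0.3 -0.1] q [ 0.09  0.13  1.77 -0.    1.24  1.75]
[ 2.07 -2.94 13.32] [ 0.     0.001 -0.001]
```

Call:
apply_moves(
  moves=[
    [[2.1,-2.9,0,0,0,0,0.42],[2.1,-2.9,3,0,0,0,0.42],[2.1,-2.9,8,0,0,0,0.42],[2.1,-2.9,11.5,0,0,0,0.42],[2.1,-2.9,13.3,0,0,0,0.42],[2.1,-2.9,13.3,0,0,0,0.42],[2.1,-2.9,13.3,0,0,0,0.42]],
  ],
)

```text
time_s: 2.6
eef_pos: [0.5282, 0.1903, 0.0291]
eef_rot: [0.0, 0.999, -0.044, 0.0]
wrist_force: [-0.6, 0.1, 0.3]
opening: 0.419
```

```bash
python3 - <<'E'
from h import *
a=snap('top','t1.png');b=snap('side','s1.png')
c=np.hstack([cv2.resize(a[175:255,220:320],(400,320)),cv2.resize(b[140:240,265:365],(400,320))])
cv2.imwrite('pics/v1.png',c)
E
python3 g.py .527,.191,.028,-.087
```

```text
t 2.7 pos [0.5294 0.1909 0.0304] open 0.422 F [-0.1 -0.8 -0.1] q [ 0.14  0.38  1.76 -0.    0.99  1.79]
[-0.24  0.01  0.24] [-0.001 -0.003 -0.001]
```

View pics/v1.png

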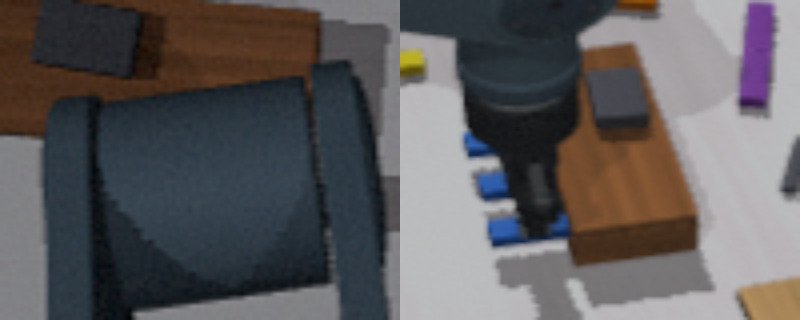

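The side view shows the fingers astride the right-hand magnet, crop (530,228). I'll close, then pull.

Call:
apply_moves(
  moves=[
    [[0,0,0.1,0,0,0,0],[0,0,0.1,0,0,0,0],[0,0,0.1,0,0,0,0],[0,0,0.1,0,0,0,0],[0,0,0,0,0,0,0],[-2,0,-0.1,0,0,0,0],[-4,0,-0.1,0,0,0,0]],
  ],
)

```text
time_s: 3.4
eef_pos: [0.4879, 0.1948, 0.0296]
eef_rot: [-0.0, 0.999, -0.044, 0.0]
wrist_force: [-0.1, 0.4, 0.5]
opening: 0.0
```

Call:
apply_moves(
  moves=[
    [[-2,0,0,0,0,0,0],[-4,0,0,0,0,0,0],[-6,0,0,0,0,0,0],[-8,0,0,0,0,0,0],[-8,0,-3,0,0,0,0],[-8,0,-7,0,0,0,0],[-8,0,-7,0,0,0,0]],
  ],
)

```text
time_s: 4.1
eef_pos: [0.412, 0.2028, 0.1044]
eef_rot: [-0.001, 0.999, -0.043, 0.005]
wrist_force: [1.4, -0.1, 0.4]
opening: 0.003
```

```bash
python3 g.py c-.165,-.045,.095,0 c-.165,-.045,.032,0
```

```text
t 4.1 pos [0.412  0.2028 0.1044] open 0.003 F [ 1.4 -0.1  0.4] q [0.2  0.05 1.99 0.   1.09 1.86]
[ 7.46 42.45  0.89] [-0.003 -0.009  0.046]
[ 7.41 42.47  7.19] [-0.003 -0.009  0.046]
```

```bash
python3 - <<'E'
from h import *
a=snap('top','t2.png');b=snap('side','s2.png')
c=np.hstack([cv2.resize(a[155:265,220:320],(400,440)),cv2.resize(b[140:250,265:365],(400,440))])
cv2.imwrite('pics/v2.png',c)
for p in [(.4879,.1948,.0296),(.527,.191,.027),(.412,.2028,.1044)]: print(proj('side',p),proj('top',p))
E
```

```text
[282.37432915 212.4578152 ] [283.02666362 240.81447868]
[296.19203206 210.75170035] [284.65084096 224.90887378]
[252.6480224  200.09269865] [277.55340522 275.78393136]
```

View pics/v2.png

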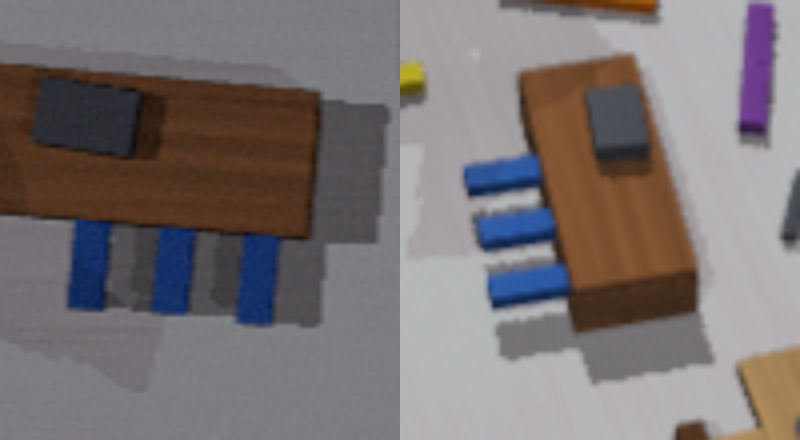

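```bash
python3 - <<'E'
from h import *
b=cv2.imread('pics/s1.png')
c=cv2.convertScaleAbs(cv2.resize(b[150:230,270:340],None,fx=7,fy=7,interpolation=cv2.INTER_CUBIC),alpha=1.6)
cv2.imwrite('pics/v3.png',c)
print(tri((288,236.5),(287.5,212)),proj('side',(.5294,.1909,.0304)),proj('side',(.5294,.1909,.0114)))
E
```

```text
(array([0.49935497, 0.18183035, 0.04364953]), np.float64(0.0011724407588212674)) [296.98234759 209.84727896] [297.19849942 213.89299265]
```

View pics/v3.png

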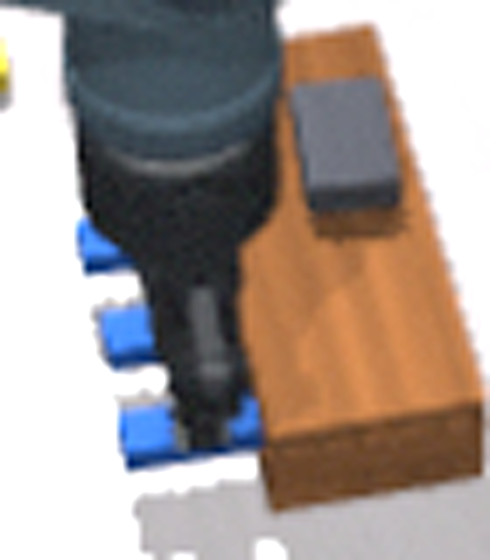

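```bash
python3 - <<'E'
from h import *
b=cv2.imread('pics/s2.png')
c=cv2.convertScaleAbs(cv2.resize(b[140:230,205:335],None,fx=6,fy=6,interpolation=cv2.INTER_CUBIC),alpha=1.6)
for X,col in[((.412,.2028,.1044),(0,0,255)),((.412,.2028,.0854),(0,255,255))]:
    p=(proj('side',X)-[205,140])*6; cv2.drawMarker(c,tuple(int(v) for v in p),col,0,16,2)
cv2.imwrite('pics/v4.png',c)
E
```

```text
(no output)
```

View pics/v4.png

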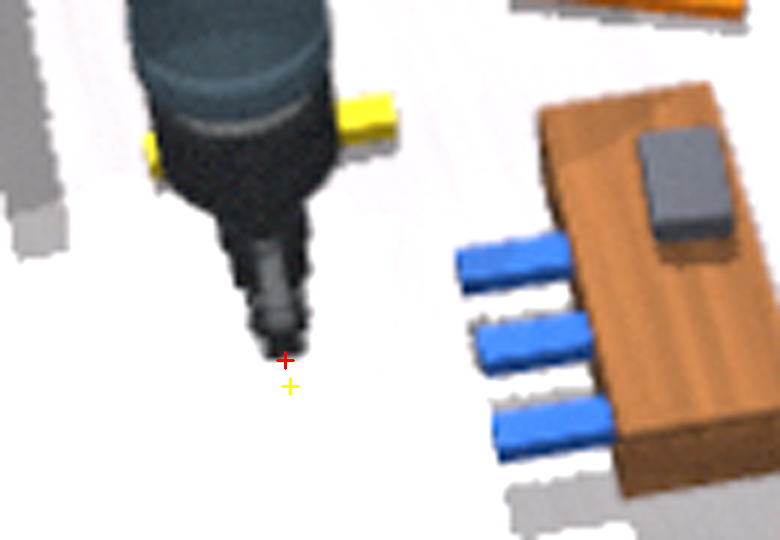

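The closed fingertip shows at crop (283,357). That is about where the TCP projects, not 19 mm beyond it, so the fingers passed over the magnet. I'll go back and lower further, step by step, watching the force.

```bash
python3 g.py .527,.191,.104,-.087 .527,.191,.03,-.087
```

```text
t 4.2 pos [0.4091 0.202  0.1004] open 0.0 F [-0.  -0.2 -0.9] q [ 0.2   0.05  2.   -0.    1.09  1.86]
[11.84  0.07 -0.33] [-0.001 -0.003 -0.   ]
[11.82  0.08  7.07] [-0.001 -0.003 -0.   ]
```

Call:
apply_moves(
  moves=[
    [[4,0,0,0,0,0,0.42],[8,0,0,0,0,0,0.42],[11.8,0.1,0,0,0,0,0.42],[11.8,0.1,3,0,0,0,0.42],[11.8,0.1,6,0,0,0,0.42],[11.8,0.1,7.2,0,0,0,0.42],[11.8,0.1,7.2,0,0,0,0.42],[11.8,0.1,7.2,0,0,0,0.42]],
  ],
)

```text
time_s: 5.0
eef_pos: [0.5256, 0.1906, 0.0275]
eef_rot: [0.0, 0.999, -0.043, -0.0]
wrist_force: [-0.0, 0.7, 1.2]
opening: 0.423
```

Call:
apply_moves(
  moves=[
    [[0,0,0.4,0,0,0,0.42],[0,0,0.8,0,0,0,0.42],[0,0,0.8,0,0,0,0.42]],
  ],
)

```text
time_s: 5.3
eef_pos: [0.5257, 0.1906, 0.0197]
eef_rot: [-0.0, 0.999, -0.044, 0.0]
wrist_force: [-0.4, -0.8, -0.9]
opening: 0.422
```

Call:
apply_moves(
  moves=[
    [[0,0,0.3,0,0,0,0.42],[0,0,0.5,0,0,0,0.42],[0,0,0.5,0,0,0,0.42]],
  ],
)

```text
time_s: 5.6
eef_pos: [0.5254, 0.1905, 0.0141]
eef_rot: [0.0, 0.999, -0.044, -0.0]
wrist_force: [-0.6, -0.3, -0.2]
opening: 0.417
```

Call:
apply_moves(
  moves=[
    [[0,0,0,0,0,0,0.2],[0,0,0,0,0,0,0.2],[0,0,0,0,0,0,0.2],[0,0,0,0,0,0,0.2]],
  ],
)

```text
time_s: 6.0
eef_pos: [0.5257, 0.1905, 0.0145]
eef_rot: [-0.0, 0.999, -0.044, -0.0]
wrist_force: [-0.8, 0.2, 0.1]
opening: 0.215
```

```bash
python3 g.py; python3 - <<'E'
from h import *
b=snap('side','s3.png');o=get_obs()['eef_pos']
c=cv2.convertScaleAbs(cv2.resize(b[150:230,270:340],None,fx=6,fy=6,interpolation=cv2.INTER_CUBIC),alpha=1.6)
for X,col in[(o,(0,0,255)),(o-[0,0,.019],(0,255,255))]:
    p=(proj('side',X)-[270,150])*6; cv2.drawMarker(c,tuple(int(v) for v in p),col,0,16,2)
cv2.imwrite('pics/v5.png',c)
E
```

```text
t 6.0 pos [0.5257 0.1905 0.0145] open 0.215 F [-0.8  0.2  0.1] q [0.14 0.41 1.77 0.   0.96 1.79]
```

View pics/v5.png

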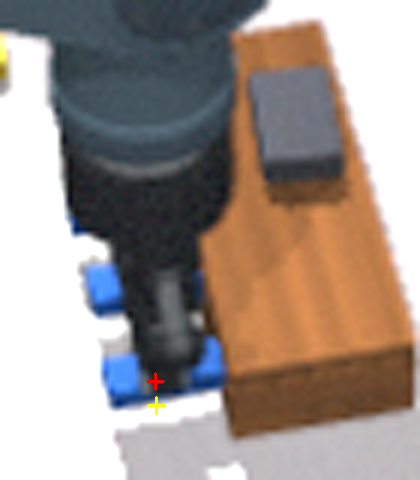

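Call:
apply_moves(
  moves=[
    [[0,0,0,0,0,0,0],[0,0,0,0,0,0,0],[0,0,0,0,0,0,0]],
  ],
)

```text
time_s: 6.35
eef_pos: [0.5256, 0.1905, 0.0144]
eef_rot: [-0.0, 0.999, -0.044, -0.0]
wrist_force: [-1.3, 0.2, 1.6]
opening: 0.2
```

It is gripping, stopped at 0.20, so I'll pull.

Call:
apply_moves(
  moves=[
    [[-1,0,0,0,0,0,0],[-3,0,0,0,0,0,0],[-5,0,0,0,0,0,0],[-7,0,0,0,0,0,0],[-9,0,0,0,0,0,0],[-11,0,0,0,0,0,0],[-11,0,0,0,0,0,0]],
  ],
)

```text
time_s: 7.05
eef_pos: [0.412, 0.2001, 0.0134]
eef_rot: [0.0, 0.999, -0.043, -0.002]
wrist_force: [-0.3, -0.5, -1.1]
opening: 0.197
```

```bash
python3 g.py; python3 - <<'E'
from h import *
a=snap('top','t4.png');b=snap('side','s4.png')
c=np.hstack([cv2.resize(a[175:275,230:330],(400,400)),cv2.convertScaleAbs(cv2.resize(b[145:245,240:340],(400,400)),alpha=1.5)])
cv2.imwrite('pics/v6.png',c)
E
```

```text
t 7.05 pos [0.412  0.2001 0.0134] open 0.197 F [-0.3 -0.5 -1.1] q [0.19 0.22 2.03 0.   0.9  1.85]
```

View pics/v6.png

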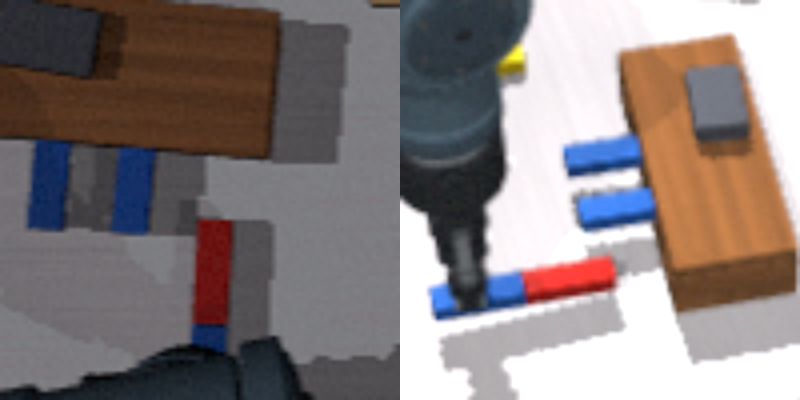

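```bash
python3 - <<'E'
from h import *
e=[onz('top',(230+u/4,175+v/4),.034) for u,v in((198,220),(233,220),(191,345),(226,348))]
print(e, (e[0]+e[1])/2-get_obs()['eef_pos'])
e=[onz('side',(240+(u-400)/4,145+v/4),.034) for u,v in((612,256),(615,270),(523,270),(525,285))];print(e)
E
python3 g.py .33,.207,.013,-.087 c-.175,-.045,.12,0 c-.175,-.045,.02,0
```

```text
[array([0.51453205, 0.20323485, 0.034     ]), array([0.51445387, 0.181796  , 0.034     ]), array([0.43840458, 0.20733008, 0.034     ]), array([0.43645859, 0.18599681, 0.034     ])] [ 0.09855412 -0.00765592  0.01956139]
[array([0.51889561, 0.19442631, 0.034     ]), array([0.51761188, 0.18195717, 0.034     ]), array([0.45620792, 0.20102258, 0.034     ]), array([0.45438939, 0.18794663, 0.034     ])]
t 7.15 pos [0.4159 0.2002 0.0144] open 0.199 F [ 0.6 -0.2 -1.6] q [ 0.19  0.23  2.02 -0.    0.89  1.85]
[-8.62  0.06  0.14] [-0. -0.  0.]
[  6.06  42.17 -10.55] [-0.    -0.     0.046]
[ 6.06 42.17 -0.55] [-0.    -0.     0.046]
```

Call:
apply_moves(
  moves=[
    [[0,0,-5,0,0,0,0],[0,0,-10,0,0,0,0],[3,10,-10.5,0,0,0.046,0],[6,42,-10.5,0,0,0.046,0],[6,42,-10.5,0,0,0.046,0],[6,42,-10.5,0,0,0.046,0],[6,42,-10.5,0,0,0.046,0],[6,42,-10.5,0,0,0.046,0]],
  ],
)

```text
time_s: 7.95
eef_pos: [0.4356, -0.1016, 0.1192]
eef_rot: [0.0, 0.998, -0.067, 0.001]
wrist_force: [1.3, 0.6, -0.8]
opening: 0.195
```

Call:
apply_moves(
  moves=[
    [[0,0,0,0,0,0,0],[0,0,0,0,0,0,0]],
  ],
)

```text
time_s: 8.15
eef_pos: [0.4354, -0.1004, 0.1187]
eef_rot: [0.0, 0.998, -0.069, 0.0]
wrist_force: [-0.8, 0.4, -2.1]
opening: 0.202
```

```bash
python3 g.py c-.190,-.045,.022,0 c-.086,-.045,.022,0
```

```text
t 8.15 pos [ 0.4354 -0.1004  0.1187] open 0.202 F [-0.8  0.4 -2.1] q [-0.49  0.    2.01  0.    1.13  1.21]
[ 0.64 12.31  9.67] [-0.    -0.001 -0.005]
[11.04 12.26  9.68] [-0.    -0.001 -0.005]
```

Call:
apply_moves(
  moves=[
    [[0,5,0,0,0,0,0],[0.6,10,0,0,0,0,0],[0.6,12.3,2,0,0,0,0],[0.6,12.3,6,0,0,0,0],[0.6,12.3,9.4,0,0,0,0],[0.6,12.3,9.4,0,0,0,0],[0.6,12.3,9.4,0,0,0,0]],
  ],
)

```text
time_s: 8.85
eef_pos: [0.4248, -0.22, 0.0246]
eef_rot: [-0.001, 0.998, -0.066, -0.001]
wrist_force: [-1.1, -0.1, -0.6]
opening: 0.2
```

```bash
python3 g.py c-.086,-.045,.024,0 c-.086,-.045,.0155,0;  python3 - <<'E'
from h import *
a=snap('top','t5.png');b=snap('side','s5.png')
c=np.hstack([cv2.resize(a[165:285,390:490],(400,480)),cv2.convertScaleAbs(cv2.resize(b[265:385,320:420],(400,480)),alpha=1.5)])
cv2.imwrite('pics/v7.png',c)
E
```

```text
t 8.85 pos [ 0.4248 -0.22    0.0246] open 0.2 F [-1.1 -0.1 -0.6] q [-0.73  0.24  1.97  0.    0.93  0.98]
[10.46  0.33  0.05] [-0.001  0.001  0.001]
[10.46  0.33  0.9 ] [-0.001  0.001  0.001]
```

View pics/v7.png

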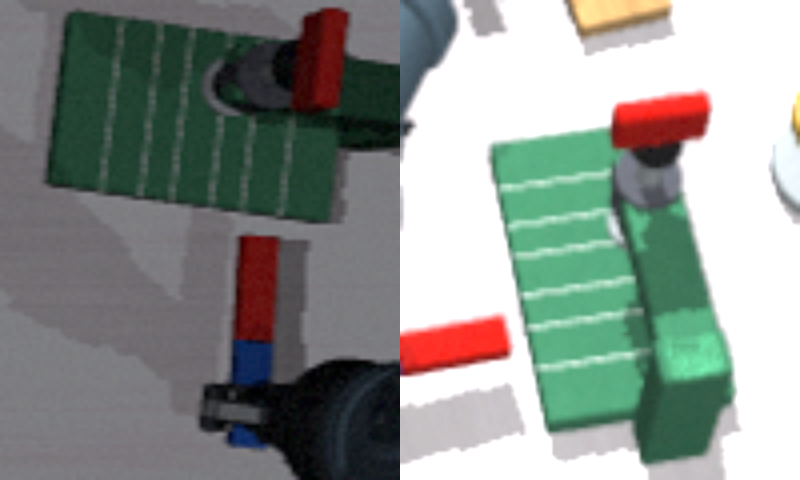

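```bash
python3 - <<'E'
from h import *
CL=np.array([.6192,-.2037]);c,s=np.cos(.1323),np.sin(.1323);R=np.array([[c,-s],[s,c]])
f=lambda X:(R@(X[:2]-CL)).round(4)
for z in(.044,):
    P=[onz('top',(390+u/4,165+v/4),z) for u,v in((241,236),(278,239),(235,340),(271,343))]
    print([f(p) for p in P],'end',f((P[0]+P[1])/2),'tcp',f(get_obs()['eef_pos']))
P=[onz('side',(320+(u-400)/4,265+v/4),.044) for u,v in((504,318),(508,336),(402,332))]; print([f(p) for p in P])
E
```

```text
[array([-0.0889, -0.025 ]), array([-0.0877, -0.048 ]), array([-0.1526, -0.0282]), array([-0.1516, -0.0505])] end [-0.0883 -0.0365] tcp [-0.1889 -0.0433]
[array([-0.0862, -0.0358]), array([-0.0861, -0.0467]), array([-0.1456, -0.0343])]
```

Call:
apply_moves(
  moves=[
    [[2,0.3,0,0,0,0.04,0],[5,0.3,0,0,0,0.04,0],[8,0.3,0,0,0,0.04,0],[10.4,0.3,0,0,0,0.04,0],[10.4,0.3,0.3,0,0,0.04,0],[10.4,0.3,0.7,0,0,0.04,0],[10.4,0.3,0.9,0,0,0.04,0],[10.4,0.3,0.9,0,0,0.04,0]],
  ],
)

```text
time_s: 9.75
eef_pos: [0.5262, -0.2377, 0.0154]
eef_rot: [-0.0, 0.996, -0.087, -0.0]
wrist_force: [0.3, 1.0, -1.0]
opening: 0.203
```

```bash
python3 g.py c-.086,-.0465,.015,-.04; python3 - <<'E'
from h import *
a=snap('top','t6.png');b=snap('side','s6.png')
c=np.hstack([cv2.resize(a[165:285,390:490],(400,480)),cv2.convertScaleAbs(cv2.resize(b[265:385,320:420],(400,480)),alpha=1.5)])
cv2.imwrite('pics/v8.png',c)
E
```

```text
t 9.75 pos [ 0.5262 -0.2377  0.0154] open 0.203 F [ 0.3  1.  -1. ] q [-0.63  0.44  1.72  0.    0.98  1.11]
[0.17 0.05 0.04] [-0.     0.001 -0.001]
```

View pics/v8.png

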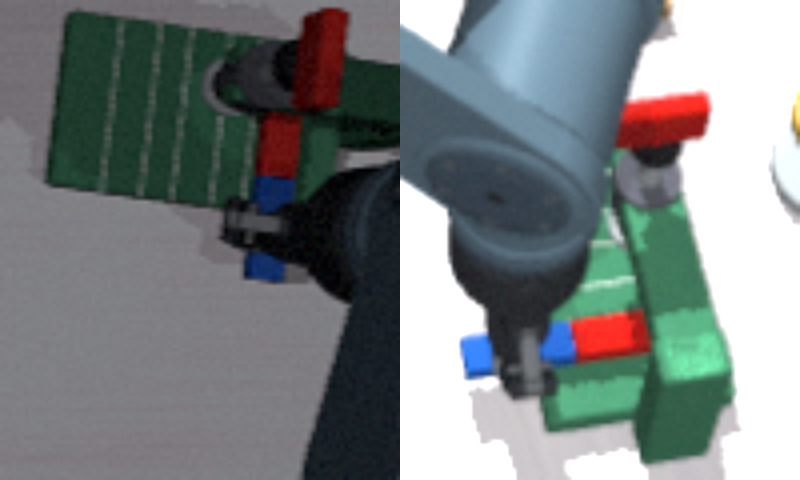

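Call:
apply_moves(
  moves=[
    [[0.1,0.05,0.1,0,0,0,0],[0.1,0.05,0.15,0,0,0,0.3],[0.1,0.05,0.15,0,0,0,0.3],[0.1,0.05,0.15,0,0,0,0.3],[0.1,0.05,-1,0,0,0,0.3],[0.1,0.05,-5,0,0,0,0.3],[0.1,0.05,-9,0,0,0,0.4],[0.1,0.05,-11,0,0,0,0.42]],
  ],
)

```text
time_s: 10.65
eef_pos: [0.53, -0.24, 0.1304]
eef_rot: [0.002, 0.996, -0.086, 0.003]
wrist_force: [0.6, 0.2, -0.4]
opening: 0.418
```

```bash
python3 g.py .45,.10,.13,-.087 .5315,.2435,.13,-.087
```

```text
t 10.65 pos [ 0.53   -0.24    0.1304] open 0.418 F [ 0.6  0.2 -0.4] q [-0.63  0.28  1.67  0.    1.19  1.11]
[-13.73 -32.12  -0.12] [ 0.003 -0.005 -0.086]
[ -8.18 -47.66  -0.13] [ 0.003 -0.005 -0.086]
```

Call:
apply_moves(
  moves=[
    [[-5,-3,0,0,0,-0.086,0.42],[-13.5,-30,0,0,0,-0.086,0.42],[-13.5,-30,0,0,0,-0.086,0.42],[-13.5,-30,0,0,0,-0.086,0.42],[-13.5,-30,0,0,0,-0.086,0.42],[-13.5,-30,0,0,0,-0.086,0.42],[-13.5,-30,0,0,0,-0.086,0.42],[-13.5,-30,0,0,0,-0.086,0.42]],
  ],
)

```text
time_s: 11.45
eef_pos: [0.4458, 0.084, 0.1264]
eef_rot: [-0.001, 0.999, -0.041, 0.0]
wrist_force: [-0.5, -0.7, -0.2]
opening: 0.414
```

```bash
cat > see.py <<'E'
# colour-based magnet position in the top view: blue/red blobs -> clamp frame
from h import *
import sys
CL=np.array([.6192,-.2037]);c,s=np.cos(.1323),np.sin(.1323);R=np.array([[c,-s],[s,c]])
f=lambda X:(R@(X[:2]-CL)).round(4)
def blobs(im,n,z,roi):
    h=cv2.cvtColor(im,cv2.COLOR_BGR2HSV)
    for nm,m in(('blue',cv2.inRange(h,(108,150,60),(125,255,255))),('red',cv2.inRange(h,(0,170,70),(6,255,255))|cv2.inRange(h,(174,170,70),(180,255,255)))):
        mm=np.zeros_like(m);x,y,w,hh=roi;mm[y:y+hh,x:x+w]=m[y:y+hh,x:x+w]
        k,l,st,ce=cv2.connectedComponentsWithStats(mm)
        for i in range(1,k):
            if st[i,4]>25:
                r=cv2.minAreaRect(np.argwhere(l==i)[:,::-1].astype(np.float32)); bp=cv2.boxPoints(r)
                e=sorted(range(4),key=lambda j:np.linalg.norm(bp[j]-bp[(j+1)%4]))[:2]
                mids=[(bp[j]+bp[(j+1)%4])/2 for j in e]
                W=[onz(n,p,z) for p in mids]
                print(n,nm,'px',ce[i].round(1),'area',st[i,4],'ends world',[w[:2].round(4) for w in W],'clamp',[f(w) for w in W],'centroid clamp',f(onz(n,ce[i],z)))
if __name__=='__main__':
    n,z=sys.argv[1],float(sys.argv[2]);roi=tuple(map(int,sys.argv[3].split(',')))
    blobs(snap(n,sys.argv[4]),n,z,roi)
E
python3 g.py .5315,.2435,.13,-.087; python3 see.py top .034 400,160,100,80 t7.png;python3 see.py side .034 320,270,60,110 s7.png
```

```text
t 11.45 pos [0.4458 0.084  0.1264] open 0.414 F [-0.5 -0.7 -0.2] q [-0.08  0.01  1.98  0.    1.15  1.57]
[  7.24 -16.6   -0.34] [-0.001 -0.001  0.005]
top blue px [457.5 221. ] area 226 ends world [array([ 0.5668, -0.2443]), array([ 0.5042, -0.2329])] clamp [array([-0.0466, -0.0471]), array([-0.1101, -0.0441])] centroid clamp [-0.0785 -0.046 ]
top red px [472.  179.2] area 157 ends world [array([ 0.6707, -0.2824]), array([ 0.61  , -0.2746])] clamp [array([ 0.0615, -0.0712]), array([ 0.0003, -0.0715])] centroid clamp [ 0.0304 -0.0713]
top red px [460.  201.3] area 119 ends world [array([ 0.6021, -0.2493]), array([ 0.5682, -0.2441])] clamp [array([-0.0109, -0.0474]), array([-0.0452, -0.0468])] centroid clamp [-0.0289 -0.0469]
side blue px [349.8 352.5] area 264 ends world [array([ 0.5638, -0.2484]), array([ 0.5018, -0.2403])] clamp [array([-0.049 , -0.0516]), array([-0.1115, -0.0518])] centroid clamp [-0.0802 -0.0521]
side red px [376.5 296. ] area 64 ends world [array([ 0.6491, -0.1151]), array([ 0.6391, -0.1407])] clamp [array([0.0179, 0.0918]), array([0.0114, 0.065 ])] centroid clamp [0.0146 0.0783]
side red px [372.  349.1] area 149 ends world [array([ 0.6023, -0.2545]), array([ 0.5664, -0.2489])] clamp [array([-0.0101, -0.0526]), array([-0.0464, -0.0518])] centroid clamp [-0.0281 -0.0526]
```

Call:
apply_moves(
  moves=[
    [[7.2,-16.6,0,0,0,0,0.42],[7.2,-16.6,0,0,0,0,0.42],[7.2,-16.6,0,0,0,0,0.42],[7.2,-16.6,0,0,0,0,0.42],[7.2,-16.6,5,0,0,0,0.42],[7.2,-16.6,8,0,0,0,0.42],[7.2,-16.6,8,0,0,0,0.42],[7.2,-16.6,8,0,0,0,0.42]],
  ],
)

```text
time_s: 12.35
eef_pos: [0.5337, 0.2377, 0.0459]
eef_rot: [0.0, 0.999, -0.044, -0.0]
wrist_force: [0.6, 0.7, 1.1]
opening: 0.419
```

```bash
python3 g.py .5315,.2435,.0145,-.065
```

```text
t 12.35 pos [0.5337 0.2377 0.0459] open 0.419 F [0.6 0.7 1.1] q [ 0.22  0.4   1.7  -0.    1.04  1.88]
[-0.27 -0.56  3.14] [ 0.     0.001 -0.024]
```

Call:
apply_moves(
  moves=[
    [[-0.2,-0.5,0,0,0,-0.02,0.42],[-0.2,-0.5,1.5,0,0,-0.02,0.42],[-0.2,-0.5,3.2,0,0,-0.02,0.42],[-0.2,-0.5,3.2,0,0,-0.02,0],[-0.2,-0.5,3.2,0,0,-0.02,0],[-0.2,-0.5,3.2,0,0,-0.02,0],[-0.2,-0.5,3.2,0,0,-0.02,0],[-0.2,-0.5,3.2,0,0,-0.02,0]],
  ],
)

```text
time_s: 13.15
eef_pos: [0.5319, 0.2443, 0.0142]
eef_rot: [-0.0, 0.999, -0.034, 0.0]
wrist_force: [-0.1, 0.4, -1.4]
opening: 0.223
```

Call:
apply_moves(
  moves=[
    [[-1,0,0,0,0,0,0],[-3,0.05,0,0,0,0,0],[-5,0.1,0,0,0,0,0],[-7,0.15,0,0,0,0,0],[-9,0.2,0,0,0,0,0],[-11,0.2,0,0,0,0,0],[-11,0.2,-5,0,0,0,0],[-11,0.2,-9,0,0,0,0]],
  ],
)

```text
time_s: 13.95
eef_pos: [0.4193, 0.2495, 0.104]
eef_rot: [0.0, 0.999, -0.033, -0.001]
wrist_force: [0.8, 0.1, -0.6]
opening: 0.23
```

```bash
python3 g.py c-.190,0,.118,0; python3 see.py side .034 200,130,180,110 s8.png
```

```text
t 13.95 pos [0.4193 0.2495 0.104 ] open 0.23 F [ 0.8  0.1 -0.6] q [0.29 0.12 1.91 0.   1.11 1.93]
[ 3.99 42.64 -1.37] [0.001 0.003 0.066]
side blue px [261.  182.8] area 74 ends world [array([0.4693, 0.3152]), array([0.4409, 0.3146])] clamp [array([-0.2171,  0.4945]), array([-0.2452,  0.4902])] centroid clamp [-0.231   0.4928]
side blue px [291.5 184. ] area 100 ends world [array([0.563, 0.285]), array([0.5093, 0.2841])] clamp [array([-0.1202,  0.4771]), array([-0.1733,  0.4691])] centroid clamp [-0.1435  0.473 ]
side blue px [245.3 185.4] area 32 ends world [array([0.4111, 0.3321]), array([0.4054, 0.306 ])] clamp [array([-0.277 ,  0.5036]), array([-0.2791,  0.477 ])] centroid clamp [-0.277   0.4906]
side red px [278.  179.9] area 169 ends world [array([0.5383, 0.3084]), array([0.4728, 0.3139])] clamp [array([-0.1477,  0.4969]), array([-0.2134,  0.4937])] centroid clamp [-0.1807  0.4953]
```

Holding the second magnet. Carrying it over.

Call:
apply_moves(
  moves=[
    [[4,42.6,-1.4,0,0,0.066,0],[4,42.6,-1.4,0,0,0.066,0],[4,42.6,-1.4,0,0,0.066,0],[4,42.6,-1.4,0,0,0.066,0],[4,42.6,-1.4,0,0,0.066,0],[4,42.6,-1.4,0,0,0.066,0],[4,42.6,-1.4,0,0,0.066,0],[4,42.6,-1.4,0,0,0.066,0]],
  ],
)

```text
time_s: 14.8
eef_pos: [0.4315, -0.1517, 0.1168]
eef_rot: [0.0, 0.998, -0.067, 0.0]
wrist_force: [0.8, 0.8, -1.1]
opening: 0.224
```

```bash
python3 g.py c-.190,0,.118,0  c-.190,0,.0245,0
```

```text
t 14.8 pos [ 0.4315 -0.1517  0.1168] open 0.224 F [ 0.8  0.8 -1.1] q [-0.6   0.03  1.98  0.    1.13  1.11]
[ 0.3   2.68 -0.12] [ 0.    -0.001 -0.001]
[0.29 2.68 9.23] [ 0.    -0.001 -0.001]
```

Call:
apply_moves(
  moves=[
    [[0.3,2.7,0,0,0,0,0],[0.3,2.7,2,0,0,0,0],[0.3,2.7,6,0,0,0,0],[0.3,2.7,9.2,0,0,0,0],[0.3,2.7,9.2,0,0,0,0],[0.3,2.7,9.2,0,0,0,0]],
  ],
)

```text
time_s: 15.4
eef_pos: [0.4311, -0.1767, 0.0247]
eef_rot: [-0.0, 0.998, -0.066, -0.001]
wrist_force: [-0.0, -0.5, -0.2]
opening: 0.224
```

```bash
python3 g.py c-.086,0,.0245,0; python3 see.py top .044 360,215,130,70 t9.png;python3 see.py side .044 290,270,65,110 s9.png;
python3 -c "
from see import *
print(f(get_obs()['eef_pos']))"
```

```text
t 15.4 pos [ 0.4311 -0.1767  0.0247] open 0.224 F [-0.  -0.5 -0.2] q [-0.64  0.22  2.01  0.    0.92  1.06]
[1.04e+01 1.90e-01 1.00e-02] [-0.001  0.001 -0.001]
top blue px [457.2 224.1] area 170 ends world [array([ 0.5516, -0.2381]), array([ 0.5041, -0.2295])] clamp [array([-0.0625, -0.0431]), array([-0.1107, -0.0408])] centroid clamp [-0.087  -0.0422]
top blue px [436.  252.1] area 91 ends world [array([ 0.4717, -0.1813]), array([ 0.4473, -0.1808])] clamp [array([-0.1492,  0.0027]), array([-0.1734,  0.    ])] centroid clamp [-0.1616  0.0026]
top red px [438.3 233.4] area 224 ends world [array([ 0.537 , -0.1908]), array([ 0.4739, -0.1823])] clamp [array([-0.0832,  0.0019]), array([-0.1469,  0.002 ])] centroid clamp [-0.1156  0.002 ]
side blue px [311.8 336.4] area 97 ends world [array([ 0.4708, -0.1896]), array([ 0.4463, -0.182 ])] clamp [array([-0.1489, -0.0056]), array([-0.1742, -0.0013])] centroid clamp [-0.1609 -0.0034]
side blue px [292.6 339.2] area 45 ends world [array([ 0.4164, -0.1681]), array([ 0.4139, -0.1904])] clamp [array([-0.2057,  0.0086]), array([-0.2053, -0.0139])] centroid clamp [-0.2059 -0.0027]
side blue px [345.3 353.1] area 183 ends world [array([ 0.5421, -0.2496]), array([ 0.5003, -0.2436])] clamp [array([-0.0704, -0.0556]), array([-0.1126, -0.0552])] centroid clamp [-0.0919 -0.0557]
side red px [330.9 333.4] area 243 ends world [array([ 0.5349, -0.1956]), array([ 0.4736, -0.1879])] clamp [array([-0.0846, -0.0031]), array([-0.1464, -0.0036])] centroid clamp [-0.1156 -0.0034]
[-0.1882  0.001 ]
```

Call:
apply_moves(
  moves=[
    [[3,0.1,0,0,0,0,0],[6,0.1,0,0,0,0,0],[9,0.1,0,0,0,0,0],[10.2,0.15,0,0,0,0,0],[10.2,0.15,0.4,0,0,0,0],[10.2,0.15,0.8,0,0,0,0],[10.2,0.15,1,0,0,0,0],[10.2,0.15,1,0,0,0,0]],
  ],
)

```text
time_s: 16.3
eef_pos: [0.5313, -0.1918, 0.0143]
eef_rot: [-0.0, 0.998, -0.067, -0.001]
wrist_force: [-0.3, 0.7, -1.5]
opening: 0.224
```

Call:
apply_moves(
  moves=[
    [[0,0,0.05,0,0,0,0.3],[0,0,0.05,0,0,0,0.3],[0,0,0.05,0,0,0,0.3],[0,0,-1,0,0,0,0.3],[0,0,-5,0,0,0,0.3],[0,0,-9,0,0,0,0.4],[0,0,-11,0,0,0,0.42],[0,0,-11,0,0,0,0.42]],
  ],
)

```text
time_s: 17.1
eef_pos: [0.5351, -0.1938, 0.1297]
eef_rot: [0.002, 0.998, -0.066, 0.004]
wrist_force: [0.4, -0.3, -0.1]
opening: 0.419
```

```bash
python3 g.py .46,.12,.12,-.087 .535,.2945,.12,-.087
```

```text
t 17.1 pos [ 0.5351 -0.1938  0.1297] open 0.419 F [ 0.4 -0.3 -0.1] q [-0.56  0.25  1.7  -0.    1.18  1.15]
[-11.62 -30.11   0.77] [ 0.004 -0.008 -0.046]
[ -6.5  -48.4    0.75] [ 0.004 -0.008 -0.046]
```

Call:
apply_moves(
  moves=[
    [[-5,-3,0,0,0,-0.046,0.42],[-11.5,-30,0.5,0,0,-0.046,0.42],[-11.5,-30,0.5,0,0,-0.046,0.42],[-11.5,-30,0.5,0,0,-0.046,0.42],[-11.5,-30,0.5,0,0,-0.046,0.42],[-11.5,-30,0.5,0,0,-0.046,0.42],[-11.5,-30,0.5,0,0,-0.046,0.42],[-11.5,-30,0.5,0,0,-0.046,0.42]],
  ],
)

```text
time_s: 17.9
eef_pos: [0.4564, 0.1241, 0.1188]
eef_rot: [-0.0, 0.999, -0.041, -0.001]
wrist_force: [0.4, -1.3, 0.2]
opening: 0.422
```

```bash
python3 g.py .535,.2945,.06,-.075 ; python3 see.py top .034 400,160,100,80 t10.png
```

```text
t 17.9 pos [0.4564 0.1241 0.1188] open 0.422 F [ 0.4 -1.3  0.2] q [0.01 0.06 1.94 0.   1.14 1.67]
[  6.45 -17.63   5.88] [-0.001  0.002 -0.007]
top blue px [438.9 218.6] area 230 ends world [array([ 0.5726, -0.1972]), array([ 0.5099, -0.1878])] clamp [array([-0.0471,  0.0003]), array([-0.1104,  0.0013])] centroid clamp [-0.0787  0.001 ]
top blue px [457.6 220.9] area 225 ends world [array([ 0.5666, -0.2437]), array([ 0.5043, -0.2331])] clamp [array([-0.0469, -0.0466]), array([-0.1101, -0.0443])] centroid clamp [-0.0782 -0.0461]
top red px [471.9 179.2] area 161 ends world [array([ 0.671 , -0.2827]), array([ 0.61  , -0.2742])] clamp [array([ 0.0617, -0.0714]), array([ 0.0002, -0.071 ])] centroid clamp [ 0.0304 -0.0711]
top red px [441.1 198.1] area 134 ends world [array([ 0.6218, -0.2039]), array([ 0.5737, -0.1975])] clamp [array([0.0026, 0.0001]), array([-0.0459,  0.0002])] centroid clamp [-0.027   0.0012]
top red px [460.1 201.1] area 123 ends world [array([ 0.6044, -0.2492]), array([ 0.5682, -0.2442])] clamp [array([-0.0086, -0.047 ]), array([-0.0453, -0.0469])] centroid clamp [-0.0283 -0.0472]
```

Second magnet sits in the middle lane (y +1 mm, blue end at −110). Now the third.

Call:
apply_moves(
  moves=[
    [[6.4,-17.5,0,0,0,0,0.42],[6.4,-17.5,0,0,0,0,0.42],[6.4,-17.5,0,0,0,0,0.42],[6.4,-17.5,0,0,0,0,0.42],[6.4,-17.5,4,0,0,0,0.42],[6.4,-17.5,7,0,0,0,0.42],[6.4,-17.5,7,0,0,0,0.42],[6.4,-17.5,7,0,0,0,0.42]],
  ],
)

```text
time_s: 18.75
eef_pos: [0.5372, 0.288, 0.0492]
eef_rot: [0.0, 0.999, -0.044, -0.001]
wrist_force: [-0.3, 0.4, -0.1]
opening: 0.428
```

```bash
python3 g.py .535,.2945,.014,-.075
```

```text
t 18.75 pos [0.5372 0.288  0.0492] open 0.428 F [-0.3  0.4 -0.1] q [ 0.3   0.45  1.63 -0.    1.07  1.96]
[-0.27 -0.63  3.52] [ 0.001  0.002 -0.013]
```

Call:
apply_moves(
  moves=[
    [[-0.2,-0.6,0,0,0,-0.01,0.42],[-0.2,-0.6,1.5,0,0,-0.01,0.42],[-0.2,-0.6,3.5,0,0,-0.01,0.42],[-0.2,-0.6,3.5,0,0,-0.01,0],[-0.2,-0.6,3.5,0,0,-0.01,0],[-0.2,-0.6,3.5,0,0,-0.01,0],[-0.2,-0.6,3.5,0,0,-0.01,0],[-0.2,-0.6,3.5,0,0,-0.01,0]],
  ],
)

```text
time_s: 19.55
eef_pos: [0.5363, 0.2955, 0.0154]
eef_rot: [-0.0, 0.999, -0.039, 0.001]
wrist_force: [0.2, -0.0, -0.5]
opening: 0.222
```

Call:
apply_moves(
  moves=[
    [[-1,0,0,0,0,0,0],[-3,0.03,0,0,0,0,0],[-5,0.05,0,0,0,0,0],[-7,0.08,0,0,0,0,0],[-9,0.1,0,0,0,0,0],[-11,0.1,0,0,0,0,0],[-11,0.1,-5,0,0,0,0],[-11,0.1,-9,0,0,0,0]],
  ],
)

```text
time_s: 20.35
eef_pos: [0.4238, 0.3026, 0.1052]
eef_rot: [0.001, 0.999, -0.038, -0.001]
wrist_force: [1.7, 1.5, -0.7]
opening: 0.223
```

```bash
python3 g.py c-.190,.045,.118,0
```

```text
t 20.35 pos [0.4238 0.3026 0.1052] open 0.223 F [ 1.7  1.5 -0.7] q [0.39 0.19 1.83 0.   1.12 2.04]
[ 4.62 43.44 -1.25] [0.001 0.002 0.056]
```

Call:
apply_moves(
  moves=[
    [[4.6,43.4,-1.3,0,0,0.056,0],[4.6,43.4,-1.3,0,0,0.056,0],[4.6,43.4,-1.3,0,0,0.056,0],[4.6,43.4,-1.3,0,0,0.056,0],[4.6,43.4,-1.3,0,0,0.056,0],[4.6,43.4,-1.3,0,0,0.056,0],[4.6,43.4,-1.3,0,0,0.056,0],[4.6,43.4,-1.3,0,0,0.056,0]],
  ],
)

```text
time_s: 21.15
eef_pos: [0.4367, -0.0984, 0.1169]
eef_rot: [0.0, 0.998, -0.067, 0.0]
wrist_force: [0.9, -0.3, -0.9]
opening: 0.219
```

```bash
python3 g.py c-.190,.0445,.0245,0
```

```text
t 21.15 pos [ 0.4367 -0.0984  0.1169] open 0.219 F [ 0.9 -0.3 -0.9] q [-0.49  0.01  2.01  0.    1.13  1.22]
[0.48 3.58 9.24] [ 0.    -0.001 -0.001]
```

Call:
apply_moves(
  moves=[
    [[0.3,3.3,0,0,0,0,0],[0.3,3.3,2,0,0,0,0],[0.3,3.3,6,0,0,0,0],[0.3,3.3,9.2,0,0,0,0],[0.3,3.3,9.2,0,0,0,0],[0.3,3.3,9.2,0,0,0,0]],
  ],
)

```text
time_s: 21.75
eef_pos: [0.4356, -0.1295, 0.0248]
eef_rot: [-0.0, 0.998, -0.066, -0.001]
wrist_force: [-0.9, -0.1, -0.1]
opening: 0.223
```

```bash
python3 g.py c-.086,.045,.0245,0; python3 see.py top .044 380,220,55,70 t11.png;
python3 -c "
from see import *
print(f(get_obs()['eef_pos']))"
```

```text
t 21.75 pos [ 0.4356 -0.1295  0.0248] open 0.223 F [-0.9 -0.1 -0.1] q [-0.55  0.19  2.03  0.    0.92  1.15]
[10.58  0.43  0.02] [-0.001  0.001 -0.001]
top blue px [416.5 250.8] area 96 ends world [array([ 0.4743, -0.132 ]), array([ 0.45  , -0.1315])] clamp [array([-0.1531,  0.052 ]), array([-0.1772,  0.0492])] centroid clamp [-0.1646  0.0507]
top red px [418.5 232.3] area 219 ends world [array([ 0.5387, -0.1414]), array([ 0.477 , -0.1333])] clamp [array([-0.088 ,  0.0511]), array([-0.1502,  0.051 ])] centroid clamp [-0.1191  0.051 ]
[-0.1906  0.0488]
```

Call:
apply_moves(
  moves=[
    [[3,0.5,0,0,0,0,0],[6,0.5,0,0,0,0,0],[9,0.5,0,0,0,0,0],[10.5,0.5,0,0,0,0,0],[10.5,0.5,0.4,0,0,0,0],[10.5,0.5,0.8,0,0,0,0],[10.5,0.5,1,0,0,0,0],[10.5,0.5,1,0,0,0,0]],
  ],
)

```text
time_s: 22.6
eef_pos: [0.5383, -0.1484, 0.0143]
eef_rot: [-0.0, 0.998, -0.067, -0.001]
wrist_force: [0.1, 0.6, -0.9]
opening: 0.224
```

Call:
apply_moves(
  moves=[
    [[0,0,0.05,0,0,0,0.3],[0,0,0.05,0,0,0,0.3],[0,0,0.05,0,0,0,0.3],[0,0,-1,0,0,0,0.3],[0,0,-5,0,0,0,0.3],[0,0,-9,0,0,0,0.4],[0,0,-11,0,0,0,0.42],[0,0,-11,0,0,0,0.42]],
  ],
)

```text
time_s: 23.4
eef_pos: [0.5422, -0.1502, 0.1295]
eef_rot: [0.002, 0.998, -0.066, 0.004]
wrist_force: [-0.3, -0.5, -0.9]
opening: 0.424
```

```bash
python3 g.py .40,.03,.13,-.031 .595,.027,.13,-.031
```

```text
t 23.4 pos [ 0.5422 -0.1502  0.1295] open 0.424 F [-0.3 -0.5 -0.9] q [-0.48  0.24  1.72 -0.    1.18  1.22]
[-16.48 -15.98  -0.23] [ 0.003 -0.008 -0.102]
[  2.88 -18.27  -0.08] [ 0.003 -0.008 -0.102]
```

Call:
apply_moves(
  moves=[
    [[-8,-3,0,0,0,-0.1,0.5],[-16,-16,0,0,0,-0.1,0.5],[-16,-16,0,0,0,-0.1,0.5],[-16,-16,0,0,0,-0.1,0.5],[-16,-16,0,0,0,-0.1,0.5],[-16,-16,0,0,0,-0.1,0.5],[-16,-16,0,0,0,-0.1,0.5]],
  ],
)

```text
time_s: 24.1
eef_pos: [0.4019, 0.0312, 0.1244]
eef_rot: [0.0, 1.0, -0.016, 0.0]
wrist_force: [0.4, 0.3, 0.2]
opening: 0.501
```

```bash
python3 see.py top .034 380,160,100,80 t12.png; python3 g.py .595,.027,.08,-.031; python3 - <<'E'
from h import *
b=snap('side','s12.png');a=cv2.imread('pics/t12.png')
c=np.hstack([cv2.resize(a[140:240,310:490],(450,250)),]);d=cv2.resize(b[215:385,320:460],(350,425))
o=np.zeros((425,800,3),np.uint8);o[:250,:450]=c;o[:,450:]=d
cv2.imwrite('pics/v9.png',cv2.convertScaleAbs(o,alpha=1.4))
E
```

```text
top blue px [421.5 216.3] area 235 ends world [array([ 0.5784, -0.1521]), array([ 0.5155, -0.1449])] clamp [array([-0.0472,  0.0457]), array([-0.1106,  0.0446])] centroid clamp [-0.0786  0.0451]
top blue px [439.  218.5] area 230 ends world [array([ 0.5726, -0.197 ]), array([ 0.5099, -0.1886])] clamp [array([-0.047 ,  0.0005]), array([-0.1104,  0.0006])] centroid clamp [-0.0784  0.0008]
top blue px [457.5 220.9] area 228 ends world [array([ 0.5669, -0.2441]), array([ 0.5042, -0.2335])] clamp [array([-0.0465, -0.047 ]), array([-0.1101, -0.0447])] centroid clamp [-0.0782 -0.046 ]
top red px [472.  179.3] area 156 ends world [array([ 0.6707, -0.2824]), array([ 0.61  , -0.2746])] clamp [array([ 0.0615, -0.0712]), array([ 0.0003, -0.0715])] centroid clamp [ 0.0302 -0.0713]
top red px [424.  190.7] area 227 ends world [array([ 0.6427, -0.1599]), array([ 0.5799, -0.1529])] clamp [array([0.0175, 0.0465]), array([-0.0457,  0.0451])] centroid clamp [-0.0142  0.0458]
top red px [441.1 197.9] area 134 ends world [array([ 0.6219, -0.2038]), array([ 0.5736, -0.1978])] clamp [array([0.0027, 0.0003]), array([-0.046 , -0.0001])] centroid clamp [-0.0267  0.0011]
top red px [459.9 201.4] area 119 ends world [array([ 0.6025, -0.2489]), array([ 0.5682, -0.2442])] clamp [array([-0.0106, -0.047 ]), array([-0.0453, -0.0468])] centroid clamp [-0.0291 -0.0469]
t 24.15 pos [0.4025 0.0306 0.1246] open 0.501 F [ 0.4 -0.4  0.2] q [-0.22 -0.11  2.1  -0.    1.15  1.38]
[19.25 -0.27  4.47] [ 0.    -0.001 -0.002]
```

View pics/v9.png

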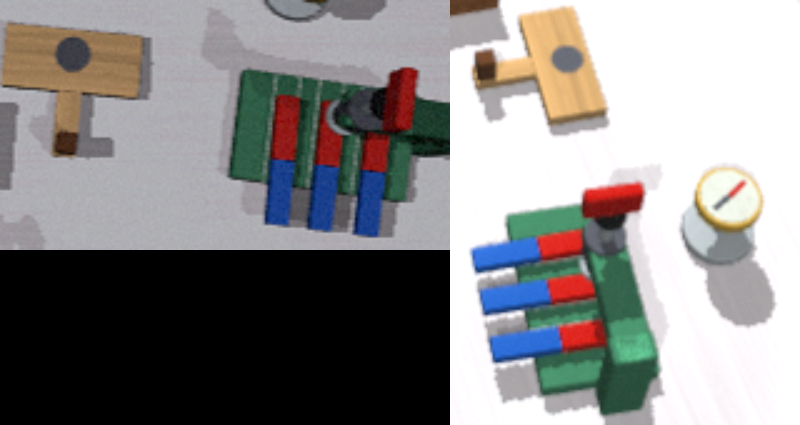

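The three magnets are in their lanes: y +45, +1 and −46 mm, red end about +18 mm. The block has been knocked, since its disc is now at px (339,162) and was at (350,162). I'll re-measure it with code.

```bash
cat > blk.py <<'E'
from h import *
import sys
def block(ft,fs,x0=.016):
    out={}
    for n,fn,roi in(('top',ft,(310,130,90,80)),('side',fs,(325,200,80,90))):
        im=cv2.imread('pics/'+fn);h=cv2.cvtColor(im,cv2.COLOR_BGR2HSV);x,y,w,hh=roi
        m=cv2.inRange(h,(11,70,60),(24,255,255));mm=np.zeros_like(m);mm[y:y+hh,x:x+w]=m[y:y+hh,x:x+w]
        # fill disc
        cn=cv2.findContours(mm,cv2.RETR_EXTERNAL,cv2.CHAIN_APPROX_NONE)[0];cn=max(cn,key=cv2.contourArea)
        fill=np.zeros_like(m);cv2.drawContours(fill,[cn],-1,255,-1)
        disc=cv2.morphologyEx(fill&~m,cv2.MORPH_OPEN,np.ones((5,5)))
        k,l,st,ce=cv2.connectedComponentsWithStats(disc);i=1+np.argmax(st[1:,4]);print(n,'disc px',ce[i].round(2),st[i,4])
        out[n]=ce[i]
        if n=='top':
            cross=cv2.morphologyEx(fill,cv2.MORPH_OPEN,np.ones((17,17)));r=cv2.minAreaRect(np.argwhere(cross>0)[:,::-1].astype(np.float32));bp=cv2.boxPoints(r)
            W=[onz('top',p,x0)[:2] for p in bp];e=[W[(j+1)%4]-W[j] for j in range(4)];L=max(e,key=np.linalg.norm);a=np.arctan2(L[1],L[0]);print('cross size',[round(float(np.linalg.norm(v)),4) for v in e[:2]],'yaw',round((a+np.pi)%np.pi-np.pi/2,4),'centre',onz('top',r[0],x0).round(4))
        br=cv2.inRange(h,(0,100,20),(13,255,110 if n=='top' else 140));b2=np.zeros_like(br);b2[y:y+hh,x:x+w]=br[y:y+hh,x:x+w]
        k,l,st,ce=cv2.connectedComponentsWithStats(b2)
        for i in range(1,k):
            if st[i,4]>25: print(n,'brown',ce[i].round(1),st[i,4],st[i,:4])
    print('disc top',onz('top',out['top'],x0).round(4),'side',onz('side',out['side'],x0).round(4),'tri',tri(out['top'],out['side'])[0].round(4))
if __name__=='__main__': block(*sys.argv[1:3])
E
python3 blk.py t0.png s0.png; python3 blk.py t12.png s12.png; python3 -c "
from h import *
for p in [(350.5,197.2),(336,196.8)]: print(onz('top',p,.048))"
```

```text
top disc px [349.89 161.54] 151
cross size [0.1352, 0.0615] yaw 0.0021 centre [0.6809 0.0275 0.016 ]
top brown [350.1 196.7] 57 [345 193  10   9]
side disc px [370.   246.57] 100
side brown [331.3 209.2] 221 [325 200  14  20]
side brown [337.5 251.1] 72 [334 246   8  12]
disc top [0.6872 0.0264 0.016 ] side [0.6861 0.0236 0.016 ] tri [0.6876 0.026  0.012 ]
top disc px [338.84 161.16] 146
cross size [0.0637, 0.138] yaw -0.0697 centre [0.6812 0.0553 0.016 ]
top brown [336.  196.6] 53 [332 193   9   9]
side disc px [366.55 238.32] 103
side brown [331.2 208.9] 234 [325 200  14  20]
side brown [333.9 240.7] 64 [331 236   7  11]
disc top [0.6882 0.0545 0.016 ] side [0.6867 0.0515 0.016 ] tri [0.6885 0.0542 0.0114]
[0.59397199 0.0294214  0.048     ]
[0.59499479 0.06490923 0.048     ]
```

```bash
python3 g.py .596,.0633,.09,-.105 .596,.0633,.014,-.105
```

```text
t 24.2 pos [0.4028 0.0302 0.1246] open 0.499 F [ 0.3 -0.4  0.3] q [-0.22 -0.11  2.1  -0.    1.15  1.38]
[19.2  -3.96  3.47] [ 0.    -0.     0.071]
[19.2  -3.96 11.07] [ 0.    -0.     0.071]
```

Call:
apply_moves(
  moves=[
    [[19.2,-3.9,1,0,0,0.071,0.5],[19.2,-3.9,1,0,0,0.071,0.5],[19.2,-3.9,1,0,0,0.071,0.5],[19.2,-3.9,1,0,0,0.071,0.5],[19.2,-3.9,1,0,0,0.071,0.5],[19.2,-3.9,4,0,0,0.071,0.5],[19.2,-3.9,4,0,0,0.071,0.5],[19.2,-3.9,4,0,0,0.071,0.5]],
  ],
)

```text
time_s: 25.0
eef_pos: [0.5944, 0.0627, 0.0838]
eef_rot: [-0.0, 0.999, -0.053, -0.001]
wrist_force: [0.1, -0.3, 0.2]
opening: 0.501
```

```bash
python3 g.py .596,.0633,.014,-.105; python3 - <<'E'
from h import *
snap('side','s13.png');snap('top','t13.png')
E
python3 blk.py t12.png s13.png 2>&1 | tail -4
```

```text
t 25.0 pos [0.5944 0.0627 0.0838] open 0.501 F [ 0.1 -0.3  0.2] q [-0.09  0.37  1.64 -0.    1.12  1.58]
[ 0.18 -0.08  6.98] [ 0.     0.003 -0.   ]
side disc px [366.55 238.32] 103
side brown [326.2 210.5] 40 [325 203   4  17]
side brown [333.9 240.5] 68 [331 235   7  12]
disc top [0.6882 0.0545 0.016 ] side [0.6867 0.0515 0.016 ] tri [0.6885 0.0542 0.0114]
```

Call:
apply_moves(
  moves=[
    [[0.1,-0.05,2,0,0,0,0.5],[0.1,-0.05,4,0,0,0,0.5],[0.1,-0.05,5.5,0,0,0,0.5],[0.1,-0.05,6.5,0,0,0,0.5],[0.1,-0.05,7,0,0,0,0.5],[0.1,-0.05,7,0,0,0,0.5]],
  ],
)

```text
time_s: 25.7
eef_pos: [0.5962, 0.0639, 0.0143]
eef_rot: [-0.0, 0.999, -0.052, -0.0]
wrist_force: [0.4, -0.8, -0.5]
opening: 0.502
```

Call:
apply_moves(
  moves=[
    [[0,0,0,0,0,0,0],[0,0,0,0,0,0,0],[0,0,0,0,0,0,0],[0,0,0,0,0,0,0],[0,0,0,0,0,0,0],[0,0,0,0,0,0,0],[0,0,-1,0,0,0,0],[0,0,-2,0,0,0,0]],
  ],
)

```text
time_s: 26.5
eef_pos: [0.5953, 0.064, 0.0343]
eef_rot: [-0.0, 0.999, -0.052, -0.001]
wrist_force: [0.8, -0.5, -1.4]
opening: 0.214
```

```bash
python3 g.py; python3 - <<'E'
from h import *
a=snap('top','t14.png');b=snap('side','s14.png')
E
python3 blk.py t14.png s14.png
```

```text
t 26.5 pos [0.5953 0.064  0.0343] open 0.214 F [ 0.8 -0.5 -1.4] q [-0.09  0.45  1.66 -0.    1.04  1.58]Traceback (most recent call last):
  File "blk.py", line 22, in <module>
    if __name__=='__main__': block(*sys.argv[1:3])
                             ~~~~~^^^^^^^^^^^^^^^^
  File "blk.py", line 12, in block
    k,l,st,ce=cv2.connectedComponentsWithStats(disc);i=1+np.argmax(st[1:,4]);print(n,'disc px',ce[i].round(2),st[i,4])
                                                         ~~~~~~~~~^^^^^^^^^^
    return _wrapfunc(a, 'argmax', axis=axis, out=out, **kwds)
    return bound(*args, **kwds)
ValueError: attempt to get argmax of an empty sequence
```

```bash
python3 g.py .43,.03,.13,-.132 c-.192,0,.13,0 c-.192,0,.06,0
```

```text
t 26.6 pos [0.5974 0.0639 0.0362] open 0.212 F [ 0.3 -0.6 -0.8] q [-0.09  0.45  1.66  0.    1.03  1.58]
[-16.28   5.11  -9.42] [-0.    -0.002  0.028]
[-14.22  25.85  -9.41] [-0.    -0.002  0.028]
[-14.24  25.85  -2.41] [-0.    -0.002  0.028]
```

Call:
apply_moves(
  moves=[
    [[0,0,-4,0,0,0.028,0],[-3,1,-8,0,0,0.028,0],[-8,3,-9.4,0,0,0.028,0],[-14.5,6,-9.4,0,0,0.028,0],[-14.3,26,-9.4,0,0,0.028,0],[-14.3,26,-9.4,0,0,0.028,0],[-14.3,26,-9.4,0,0,0.028,0],[-14.3,26,-9.4,0,0,0.028,0]],
  ],
)

```text
time_s: 27.4
eef_pos: [0.429, -0.1688, 0.1289]
eef_rot: [0.0, 0.998, -0.066, 0.0]
wrist_force: [2.0, 0.0, -1.7]
opening: 0.216
```

Call:
apply_moves(
  moves=[
    [[0,0,0,0,0,0,0],[0,0,0,0,0,0,0]],
  ],
)

```text
time_s: 27.6
eef_pos: [0.4292, -0.1683, 0.1284]
eef_rot: [-0.0, 0.998, -0.068, -0.0]
wrist_force: [0.0, 0.8, -1.4]
opening: 0.217
```

```bash
python3 g.py c-.192,0,.13,0 c-.192,0,.06,0
```

```text
t 27.6 pos [ 0.4292 -0.1683  0.1284] open 0.217 F [ 0.   0.8 -1.4] q [-0.63  0.02  1.96  0.    1.16  1.07]
[ 0.1   1.01 -0.16] [-0.     0.    -0.004]
[0.11 1.01 6.84] [-0.     0.    -0.004]
```

Call:
apply_moves(
  moves=[
    [[0,1,2,0,0,0,0],[0,1,5,0,0,0,0],[0,1,6.8,0,0,0,0],[0,1,6.8,0,0,0,0],[0,1,6.8,0,0,0,0]],
  ],
)

```text
time_s: 28.1
eef_pos: [0.4287, -0.1759, 0.0606]
eef_rot: [-0.0, 0.998, -0.065, -0.0]
wrist_force: [0.8, -0.3, -0.8]
opening: 0.218
```

```bash
python3 g.py c-.092,0,.053,0; cat > hand.py <<'E'
from h import *
from see import f
import sys
def wood(n,fn,roi,alpha=.0):
    im=cv2.imread('pics/'+fn);h=cv2.cvtColor(im,cv2.COLOR_BGR2HSV);x,y,w,hh=roi
    m=cv2.inRange(h,(11,60,50),(24,255,255));mm=np.zeros_like(m);mm[y:y+hh,x:x+w]=m[y:y+hh,x:x+w]
    cn=max(cv2.findContours(mm,cv2.RETR_EXTERNAL,cv2.CHAIN_APPROX_NONE)[0],key=cv2.contourArea)
    hull=cv2.convexHull(cn);fill=np.zeros_like(m);cv2.drawContours(fill,[hull],-1,255,-1)
    dk=cv2.inRange(h,(95,10,20),(130,140,110))&fill; dk=cv2.morphologyEx(dk,cv2.MORPH_OPEN,np.ones((3,3)))
    k,l,st,ce=cv2.connectedComponentsWithStats(dk);
    ap=cv2.approxPolyDP(hull,2,True)[:,0]
    print(n,'area',cv2.contourArea(cn),'hull',ap.tolist(),'dark',[(ce[i].round(1).tolist(),int(st[i,4])) for i in range(1,k) if st[i,4]>30])
    return ap
E
python3 - <<'E'
from hand import *
snap('top','t15.png');snap('side','s15.png');o=get_obs()['eef_pos'];print(o,f(o))
wood('top','t15.png',(380,170,110,110));wood('side','s15.png',(290,250,140,130))
# expected disc
z=o[2]-.014+.016
c,s=np.cos(.1323),np.sin(.1323)
X=[o[0]+.092*c,o[1]-.092*s,z]
print('expected disc px',proj('top',X),proj('side',X))
for a,b in((.118,.07),(.118,-.07),(.054,-.07),(.054,.07)): Y=[o[0]+a*c+b*s,o[1]-a*s+b*c,z];print(proj('top',Y).round(1),proj('side',Y).round(1))
E
```

```text
t 28.1 pos [ 0.4287 -0.1759  0.0606] open 0.218 F [ 0.8 -0.3 -0.8] q [-0.65  0.14  2.    0.    1.    1.05]
[10.05  0.27  0.75] [-0.001  0.001  0.002]
[ 0.42952941 -0.17697641  0.0616789 ] [-0.1915  0.0015]
top area 1629.5 hull [[413, 214], [469, 221], [467, 246], [443, 259], [433, 260], [410, 239]] dark [([440.9, 227.7], 142)]
side area 1695.5 hull [[341, 301], [353, 356], [327, 361], [307, 339], [304, 329], [317, 304]] dark [([336.6, 328.0], 137)]
expected disc px [442.01610287 226.93051298] [337.487799   326.76771911]
[414.6 212.5] [342.5 298.2]
[471.7 220. ] [354.9 353.9]
[469.  246.4] [326.7 358.5]
[411.6 238.9] [316.3 302.2]
```

Call:
apply_moves(
  moves=[
    [[0,0.3,0.8,0,0,0,0],[2,0.3,0.8,0,0,0,0],[4,0.3,0.8,0,0,0,0],[6,0.3,0.8,0,0,0,0],[8,0.3,0.8,0,0,0,0],[10.1,0.3,0.8,0,0,0,0],[10.1,0.3,0.8,0,0,0,0]],
  ],
)

```text
time_s: 28.9
eef_pos: [0.5309, -0.1945, 0.0533]
eef_rot: [0.001, 0.998, -0.066, 0.002]
wrist_force: [0.1, -1.2, -1.7]
opening: 0.213
```

```bash
python3 g.py c-.091,0,.048,0; python3 - <<'E'
from hand import *
snap('top','t16.png');snap('side','s16.png');o=get_obs()['eef_pos'];print(o,f(o))
wood('top','t16.png',(380,150,110,110));wood('side','s16.png',(290,250,140,130))
z=o[2]+.002
c,s=np.cos(.1323),np.sin(.1323)
for a,b in((.118,.07),(.118,-.07),(.054,-.07),(.054,.07)): Y=[o[0]+a*c+b*s,o[1]-a*s+b*c,z];print(proj('top',Y).round(1),proj('side',Y).round(1))
E
```

```text
t 28.9 pos [ 0.5309 -0.1945  0.0533] open 0.213 F [ 0.1 -1.2 -1.7] q [-0.56  0.35  1.75  0.    1.04  1.14]
[-0.23 -0.26  0.52] [ 0.001 -0.003  0.001]
[ 0.52800553 -0.19342342  0.05233508] [-0.0918 -0.0018]
top area 994.0 hull [[419, 173], [448, 176], [473, 195], [473, 202], [442, 216], [416, 197]] dark [([454.1, 185.8], 96)]
side area 766.0 hull [[369, 299], [375, 302], [382, 351], [381, 355], [373, 357], [350, 327], [362, 300]] dark []
[419.4 172.4] [382.9 295. ]
[475.6 179.9] [398.  349.8]
[472.9 205.7] [370.5 354.4]
[416.5 198.2] [357.2 299. ]
```

Call:
apply_moves(
  moves=[
    [[0,0,0.2,0,0,0,0],[0,0,0.3,0,0,0,0],[0,0,0.4,0,0,0,0],[0,0,0.4,0,0,0,0]],
  ],
)

```text
time_s: 29.4
eef_pos: [0.5277, -0.1935, 0.0493]
eef_rot: [0.0, 0.998, -0.066, -0.0]
wrist_force: [-3.7, 0.4, 5.9]
opening: 0.218
```

Call:
apply_moves(
  moves=[
    [[0,0,0.1,0,0,0,0],[0,0,0.1,0,0,0,0]],
  ],
)

```text
time_s: 29.6
eef_pos: [0.528, -0.1937, 0.0488]
eef_rot: [0.0, 0.998, -0.066, 0.0]
wrist_force: [-5.4, 1.6, 9.8]
opening: 0.216
```

Call:
apply_moves(
  moves=[
    [[0,0,-0.1,0,0,0,0.4],[0,0,-0.1,0,0,0,0.45],[0,0,-0.1,0,0,0,0.45],[0,0,-3,0,0,0,0.45],[0,0,-7,0,0,0,0.45],[-5,0,-9,0,0,0,0.45],[-10,0,-9,0,0,0,0.45],[-14,-4,-9,0,0,0,0.45]],
  ],
)

```text
time_s: 30.4
eef_pos: [0.3991, -0.1442, 0.1381]
eef_rot: [0.001, 0.998, -0.068, 0.001]
wrist_force: [0.7, 1.3, 0.0]
opening: 0.447
```

```bash
python3 g.py c0,0,.26,0 c0,0,.18,0; python3 - <<'E'
from hand import *
a=snap('top','t17.png');b=snap('side','s17.png')
wood('top','t17.png',(380,150,110,110));wood('side','s17.png',(290,250,140,130))
c,s=np.cos(.1323),np.sin(.1323);o=[.6192,-.2037]
for a_,b_ in((.026,.07),(.026,-.07),(-.038,-.07),(-.038,.07),(-.104,.012)): Y=[o[0]+a_*c+b_*s,o[1]-a_*s+b_*c,.050];print(proj('top',Y).round(1),proj('side',Y).round(1))
o2=np.zeros((500,800,3),np.uint8);o2[:,:400]=cv2.resize(a[155:280,385:485],(400,500));o2[:,400:]=cv2.resize(b[265:390,320:420],(400,500))
cv2.imwrite('pics/v10.png',cv2.convertScaleAbs(o2,alpha=1.4))
E
```

```text
t 30.4 pos [ 0.3991 -0.1442  0.1381] open 0.447 F [0.7 1.3 0. ] q [-0.63 -0.08  2.04 -0.    1.18  1.08]
[ 22.63   2.95 -12.15] [ 0.002 -0.001 -0.003]
[22.62  2.93 -4.15] [ 0.002 -0.001 -0.003]
top area 1068.0 hull [[418, 174], [446, 177], [472, 195], [472, 205], [441, 228], [437, 228], [416, 198]] dark [([455.2, 186.9], 70), ([442.5, 188.8], 40)]
side area 1003.5 hull [[359, 301], [372, 299], [375, 302], [382, 351], [380, 356], [370, 357], [337, 338], [337, 324]] dark []
[418.1 172.6] [382.4 295.2]
[474.1 180.1] [397.5 349.8]
[471.4 205.8] [370.  354.3]
[415.2 198.4] [356.8 299.2]
[435.6 228.2] [334.6 325.4]
```

View pics/v10.png

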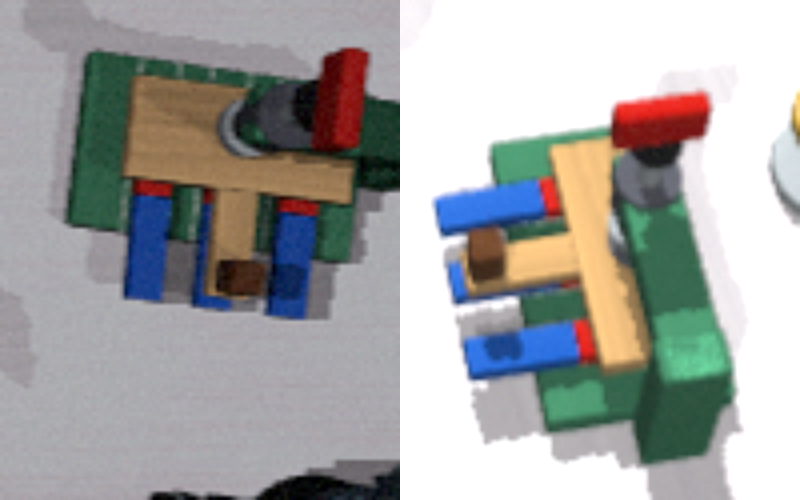

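Call:
apply_moves(
  moves=[
    [[0,0,-5,0,0,-0.15,0.45],[0,0,-10,0,0,-0.3,0.45],[0,0,-13,0,0,-0.45,0.45],[6,1,-13,0,0,-0.6,0.45],[10,1,-13,0,0,-0.75,0.45],[14,2,-13,0,0,-0.9,0.45],[16,2,-13,0,0,-1.05,0.45],[17,2,-13,0,0,-1.2,0.45]],
  ],
)

```text
time_s: 31.3
eef_pos: [0.5683, -0.185, 0.2663]
eef_rot: [-0.0, 0.859, 0.512, -0.0]
wrist_force: [-0.9, -1.4, -1.6]
opening: 0.449
```

Call:
apply_moves(
  moves=[
    [[0,0,0,0,0,-0.15,0.45],[0,0,0,0,0,-0.3,0.45],[0,0,0,0,0,-0.45,0.45],[0,0,0,0,0,-0.6,0.45],[0,0,0,0,0,-0.75,0.45],[0,0,0,0,0,-0.9,0.45],[0,0,0,0,0,-1.05,0.45],[0,0,0,0,0,-1.2,0.45]],
  ],
)

```text
time_s: 32.1
eef_pos: [0.5667, -0.1846, 0.267]
eef_rot: [-0.0, 0.42, 0.907, 0.0]
wrist_force: [0.1, 0.8, 0.4]
opening: 0.452
```

```bash
python3 g.py .619,-.204,.26,3.0096
```

```text
t 32.1 pos [ 0.5667 -0.1846  0.267 ] open 0.452 F [0.1 0.8 0.4] q [-0.51  0.19  1.49  0.    1.46 -1.22]
[-4.86  2.74  0.7 ] [ 0.    -0.    -0.735]
```

Call:
apply_moves(
  moves=[
    [[-2,1,0,0,0,-0.15,0.45],[-4,2,0,0,0,-0.3,0.45],[-4.9,2.7,0,0,0,-0.45,0.45],[-4.9,2.7,0,0,0,-0.6,0.45],[-4.9,2.7,0,0,0,-0.735,0.45],[-4.9,2.7,0,0,0,-0.735,0.45],[-4.9,2.7,0,0,0,-0.735,0.45]],
  ],
)

```text
time_s: 32.8
eef_pos: [0.6187, -0.2048, 0.2671]
eef_rot: [-0.0, 0.071, 0.997, 0.0]
wrist_force: [0.2, 0.3, -0.6]
opening: 0.452
```

```bash
python3 g.py .619,-.204,.18,3.0096; python3 - <<'E'
from h import *
o=get_obs();print(o['joint_efforts'],o['torque'])
E
```

```text
t 32.8 pos [ 0.6187 -0.2048  0.2671] open 0.452 F [ 0.2  0.3 -0.6] q [-0.5   0.31  1.34  0.    1.49 -1.93]
[-0.02  0.09  8.71] [ 0.   -0.   -0.01]
[-4.25435370e-03 -5.25918531e+01 -3.67881882e+01  7.47091253e-04
 -4.20715049e-03 -1.67758749e-01] [ 0.00757419 -0.0256246   0.02803517]
```

Call:
apply_moves(
  moves=[
    [[0,0.05,3,0,0,-0.01,0.45],[0,0.05,5,0,0,-0.01,0.45],[0,0.05,6.5,0,0,-0.01,0.45],[0,0.05,7.5,0,0,-0.01,0.45],[0,0.05,8.2,0,0,-0.01,0.45],[0,0.05,8.7,0,0,-0.01,0.45],[0,0.05,8.7,0,0,-0.01,0.45]],
  ],
)

```text
time_s: 33.5
eef_pos: [0.6187, -0.2044, 0.1803]
eef_rot: [-0.0, 0.065, 0.998, 0.0]
wrist_force: [-0.4, -0.7, 0.6]
opening: 0.45
```

Call:
apply_moves(
  moves=[
    [[0,0,0,0,0,0,0],[0,0,0,0,0,0,0],[0,0,0,0,0,0,0],[0,0,0,0,0,0,0],[0,0,0,0,0,0,0],[0,0,0,0,0,0,0]],
  ],
)

```text
time_s: 34.1
eef_pos: [0.6193, -0.2031, 0.1818]
eef_rot: [0.001, 0.064, 0.998, 0.001]
wrist_force: [0.5, 5.7, 2.1]
opening: 0.136
```

```bash
cat > eff.py <<'E'
from h import *
o=get_obs();print('t',o['time_s'],'j6',o['joint_efforts'][5].round(4),'q6',o['q'][5].round(3),'T',o['torque'].round(3),'F',o['wrist_force'].round(2),'z',o['eef_pos'].round(4),'op',round(o['opening'],3))
E
python3 eff.py;python3 g.py .6192,-.2037,.18,3.0096|tail -1
```

```text
t 34.1 j6 -0.0864 q6 -1.943 T [ 0.81  -0.024 -0.125] F [0.47 5.67 2.14] z [ 0.6193 -0.2031  0.1818] op 0.136
[ 0.01 -0.06  0.18] [0.002 0.001 0.004]
```

Call:
apply_moves(
  moves=[
    [[0,0.1,0.04,0,0,0.15,0],[0,0.1,0.08,0,0,0.3,0],[0,0.1,0.11,0,0,0.45,0],[0,0.1,0.15,0,0,0.6,0],[0,0.1,0.19,0,0,0.75,0],[0,0.1,0.23,0,0,0.9,0],[0,0.1,0.26,0,0,1.05,0],[0,0.1,0.3,0,0,1.2,0]],
  ],
)

```text
time_s: 34.9
eef_pos: [0.6184, -0.2039, 0.1787]
eef_rot: [0.0, 0.619, 0.785, -0.001]
wrist_force: [-4.6, 0.2, 3.9]
opening: 0.137
```

```bash
python3 eff.py;python3 - <<'E'
from h import *
snap('side','s18.png');a=cv2.imread('pics/s17.png').astype(int);b=cv2.imread('pics/s18.png').astype(int)
E
```

```text
t 34.9 j6 -1.9236 q6 -0.735 T [-0.051  0.822  0.055] F [-4.62  0.17  3.91] z [ 0.6184 -0.2039  0.1787] op 0.137
```

Call:
apply_moves(
  moves=[
    [[0,0,0.04,0,0,0.15,0],[0,0,0.08,0,0,0.3,0],[0,0,0.11,0,0,0.45,0],[0,0,0.15,0,0,0.6,0],[0,0,0.19,0,0,0.75,0],[0,0,0.23,0,0,0.9,0],[0,0,0.26,0,0,1.05,0],[0,0,0.3,0,0,1.2,0]],
  ],
)

```text
time_s: 35.75
eef_pos: [0.6173, -0.2033, 0.1757]
eef_rot: [-0.001, 0.954, 0.3, -0.001]
wrist_force: [-9.7, 1.5, 8.3]
opening: 0.14
```

```bash
cat > eff.py <<'E'
from h import *
L=[]
for i in range(5):
    o=get_obs();L.append([o['joint_efforts'][5],*o['torque'],*o['wrist_force']])
    if i<4: camera('side')
L=np.array(L)
print('t',round(o['time_s'],2),'q6',o['q'][5].round(3),'pos',o['eef_pos'].round(4),'op',round(o['opening'],3));print('mean j6,T,F',L.mean(0).round(3),'sd',L.std(0).round(3))
E
python3 eff.py
```

```text
t 35.95 q6 0.456 pos [ 0.6173 -0.2032  0.1757] op 0.137
mean j6,T,F [-0.144  0.399  1.712 -0.059 -9.076  1.893  8.011] sd [1.053 0.037 0.019 0.058 0.703 0.325 0.899]
```

Call:
apply_moves(
  moves=[
    [[-0.1,-0.08,0.02,0,0,0.15,0],[-0.1,-0.08,0.05,0,0,0.3,0],[-0.1,-0.08,0.09,0,0,0.45,0],[-0.1,-0.08,0.12,0,0,0.6,0],[-0.1,-0.08,0.16,0,0,0.75,0],[-0.1,-0.08,0.2,0,0,0.9,0],[-0.1,-0.08,0.24,0,0,1.05,0],[-0.1,-0.08,0.27,0,0,1.2,0]],
  ],
)

```text
time_s: 36.75
eef_pos: [0.6172, -0.2019, 0.1728]
eef_rot: [-0.001, 0.957, -0.291, -0.001]
wrist_force: [-5.2, 4.7, 5.2]
opening: 0.143
```

```bash
python3 eff.py; python3 g.py|tail -1
```

```text
t 36.95 q6 1.655 pos [ 0.6172 -0.2019  0.1728] op 0.141
mean j6,T,F [-0.144  0.971  0.756 -0.047 -4.848  5.132  5.062] sd [1.052 0.016 0.023 0.043 0.693 0.34  0.244]
t 36.95 pos [ 0.6172 -0.2019  0.1728] open 0.141 F [-6.   5.6  4.7] q [-0.5   0.38  1.44  0.    1.32  1.66]
```

Call:
apply_moves(
  moves=[
    [[-0.1,0,0.03,0,0,0.15,0],[-0.1,0,0.06,0,0,0.3,0],[-0.1,0,0.1,0,0,0.45,0],[-0.1,0,0.14,0,0,0.6,0],[-0.1,0,0.18,0,0,0.75,0],[-0.1,0,0.21,0,0,0.9,0],[-0.1,0,0.25,0,0,1.05,0],[-0.1,0,0.29,0,0,1.2,0]],
  ],
)

```text
time_s: 37.75
eef_pos: [0.6182, -0.2015, 0.1698]
eef_rot: [0.002, -0.626, 0.78, -0.001]
wrist_force: [4.3, 4.7, 0.7]
opening: 0.143
```

```bash
python3 eff.py; python3 g.py|tail -1
```

```text
t 37.95 q6 2.855 pos [ 0.6182 -0.2014  0.1698] op 0.141
mean j6,T,F [-0.132  0.785 -0.646 -0.04   3.367  4.451  0.506] sd [1.052 0.02  0.046 0.061 0.811 0.476 0.394]
t 37.95 pos [ 0.6182 -0.2014  0.1698] open 0.141 F [ 2.   5.  -0.1] q [-0.5   0.38  1.45  0.    1.31  2.86]
```

Call:
apply_moves(
  moves=[
    [[0,0,0,0,0,0,0.4],[0,0,0,0,0,0,0.45],[0,0,0,0,0,0,0.45],[0,0,-3,0,0,0,0.45],[0,0,-7,0,0,-0.1,0.45],[0,0,-9,0,0,-0.25,0.45],[0,0,-9,0,0,-0.4,0.45],[0,0,-9,0,0,-0.55,0.45]],
  ],
)

```text
time_s: 38.75
eef_pos: [0.6171, -0.2033, 0.2605]
eef_rot: [-0.0, 0.817, -0.577, 0.001]
wrist_force: [0.3, -0.2, -0.6]
opening: 0.449
```

Call:
apply_moves(
  moves=[
    [[0,0,0,0,0,-0.15,0.45],[0,0,0,0,0,-0.3,0.45],[0,0,0,0,0,-0.45,0.45],[0,0,0,0,0,-0.6,0.45],[0,0,0,0,0,-0.75,0.45],[0,0,0,0,0,-0.9,0.45],[0,0,0,0,0,-1.05,0.45],[0,0,0,0,0,-1.2,0.45]],
  ],
)

```text
time_s: 39.55
eef_pos: [0.6166, -0.203, 0.2589]
eef_rot: [0.0, 1.0, -0.015, -0.0]
wrist_force: [-0.1, 0.3, 0.9]
opening: 0.448
```

```bash
python3 g.py .42,-.12,.26,-1.79
```

```text
t 39.55 pos [ 0.6166 -0.203   0.2589] open 0.448 F [-0.1  0.3  0.9] q [-0.5   0.31  1.35 -0.    1.47  1.1 ]
[-19.9   -7.7   -0.11] [ 0.    -0.     1.759]
```

Call:
apply_moves(
  moves=[
    [[-5,-2,0,0,0,-0.15,0.45],[-10,-4,0,0,0,-0.3,0.45],[-15,-6,0,0,0,-0.45,0.45],[-20,-8,0,0,0,-0.6,0.45],[-20,-8,0,0,0,-0.75,0.45],[-20,-8,0,0,0,-0.9,0.45],[-20,-8,0,0,0,-1.05,0.45],[-20,-8,0,0,0,-1.2,0.45]],
  ],
)

```text
time_s: 40.35
eef_pos: [0.4197, -0.1155, 0.2594]
eef_rot: [0.001, 0.834, 0.552, 0.0]
wrist_force: [-0.7, 1.2, -0.8]
opening: 0.454
```

```bash
python3 - <<'E'
from hand import *
def avg(n,k=4): return np.mean([camera(n)[:,:,::-1].astype(float) for _ in range(k)],0)
T=avg('top');S=avg('side');np.save('T1.npy',T);np.save('S1.npy',S)
cv2.imwrite('pics/t19.png',T.astype(np.uint8));cv2.imwrite('pics/s19.png',S.astype(np.uint8))
T0=cv2.imread('pics/t17.png').astype(float);S0=cv2.imread('pics/s17.png').astype(float)
c,s=np.cos(.1323),np.sin(.1323);o=[.6192,-.2037]
P=lambda n,x,y,z:proj(n,[o[0]+x*c+y*s,o[1]-x*s+y*c,z])
for z in(.05,.06,.066):print(z,'top left rim',P('top',0,.018,z).round(2),'side near rim',P('side',-.018,0,z).round(2),P('side',-.0127,-.0127,z).round(2))
for im,nm in((T0,'T0'),(T,'T1')):
    print(nm);
    for r in(182,184,186,188,190): print(r,[int(v) for v in im[r,432:456].mean(1)])
for im,nm in((S0,'S0'),(S,'S1')):
    print(nm)
    for r in range(314,332,2): print(r,[int(v) for v in im[r,364:386].mean(1)])
E
```

```text
0.05 top left rim [437.81 185.83] side near rim [371.49 324.44] [374.96 329.1 ]
0.06 top left rim [439.21 185.4 ] side near rim [371.83 322.59] [375.33 327.27]
0.066 top left rim [440.07 185.14] side near rim [372.04 321.47] [375.55 326.16]
T0
182 [72, 72, 74, 73, 76, 70, 75, 76, 66, 59, 75, 89, 69, 28, 18, 21, 27, 27, 42, 45, 38, 39, 40, 46]
184 [63, 68, 68, 70, 71, 73, 71, 54, 47, 72, 75, 50, 12, 23, 22, 22, 19, 28, 44, 46, 43, 45, 44, 48]
186 [76, 71, 66, 65, 62, 63, 62, 45, 56, 78, 72, 34, 7, 23, 32, 24, 22, 33, 43, 44, 43, 42, 52, 45]
188 [88, 88, 87, 83, 76, 75, 68, 49, 51, 77, 91, 64, 0, 15, 26, 28, 32, 59, 48, 34, 43, 39, 43, 42]
190 [82, 85, 85, 84, 82, 82, 72, 65, 47, 52, 90, 103, 89, 53, 25, 15, 12, 18, 24, 24, 28, 37, 45, 40]
T1
182 [73, 74, 74, 75, 76, 77, 75, 67, 70, 83, 90, 71, 31, 17, 23, 24, 19, 29, 36, 41, 38, 32, 26, 16]
184 [69, 68, 70, 69, 70, 71, 62, 69, 84, 69, 6, 20, 30, 21, 22, 24, 19, 30, 39, 38, 38, 42, 41, 41]
186 [78, 75, 72, 67, 66, 64, 65, 75, 81, 49, 7, 36, 37, 17, 29, 28, 29, 33, 35, 43, 45, 47, 45, 45]
188 [90, 90, 88, 87, 83, 75, 66, 78, 99, 69, 3, 
[... 1307 characters left out ...]
36, 135, 135, 136, 137, 126, 81, 36, 39, 57, 85, 83, 57, 57, 58, 57, 57, 58, 57]
320 [143, 142, 141, 139, 136, 133, 134, 143, 152, 138, 68, 39, 49, 72, 80, 58, 59, 57, 58, 58, 59, 57]
322 [146, 143, 142, 141, 137, 135, 130, 138, 159, 135, 37, 37, 35, 56, 84, 83, 58, 58, 58, 58, 58, 57]
324 [147, 144, 142, 141, 140, 136, 131, 129, 139, 140, 74, 27, 32, 48, 72, 85, 74, 59, 58, 58, 57, 57]
326 [148, 145, 142, 141, 141, 138, 136, 117, 96, 141, 140, 77, 48, 37, 57, 83, 88, 74, 58, 57, 59, 59]
328 [136, 148, 144, 142, 141, 139, 136, 132, 113, 72, 100, 123, 110, 55, 47, 71, 87, 86, 81, 75, 58, 57]
330 [127, 147, 146, 142, 141, 141, 138, 136, 134, 120, 76, 61, 58, 52, 36, 57, 82, 90, 89, 89, 89, 81]
```

```bash
python3 g.py .618,-.2025,.25,1.353 .618,-.2025,.17,1.353
```

```text
t 40.75 pos [ 0.4198 -0.1154  0.2589] open 0.448 F [-0.1  0.8  0.2] q [-0.54 -0.19  1.88 -0.    1.45 -0.13]
[-0.09 21.65  0.88] [-0.     0.    -0.192]
[-0.09 21.65  8.88] [-0.     0.    -0.192]
```

Call:
apply_moves(
  moves=[
    [[0,5,0,0,0,-0.1,0.45],[0,10,0,0,0,-0.192,0.45],[0,15,0,0,0,-0.192,0.45],[-0.1,20,0,0,0,-0.192,0.45],[-0.1,21.6,0,0,0,-0.192,0.45],[-0.1,21.6,0,0,0,-0.192,0.45],[-0.1,21.6,2,0,0,-0.192,0.45],[-0.1,21.6,4,0,0,-0.192,0.45]],
  ],
)

```text
time_s: 41.55
eef_pos: [0.6173, -0.2016, 0.2192]
eef_rot: [0.001, 0.779, 0.627, 0.0]
wrist_force: [0.5, -0.0, -0.2]
opening: 0.45
```

```bash
python3 g.py .618,-.2025,.17,1.353
```

```text
t 41.55 pos [ 0.6173 -0.2016  0.2192] open 0.45 F [ 0.5 -0.  -0.2] q [-0.5   0.34  1.4  -0.    1.4  -0.28]
[-0.07  0.08  4.92] [0.001 0.    0.001]
```

Call:
apply_moves(
  moves=[
    [[-0.05,0.08,2.5,0,0,0,0.45],[-0.05,0.08,4.4,0,0,0,0.45],[-0.05,0.08,4.8,0,0,0,0.45],[-0.05,0.08,4.8,0,0,0,0],[-0.05,0.08,4.8,0,0,0,0],[-0.05,0.08,4.8,0,0,0,0],[-0.05,0.08,4.8,0,0,0,0],[-0.05,0.08,4.8,0,0,0,0]],
  ],
)

```text
time_s: 42.35
eef_pos: [0.6184, -0.2027, 0.1724]
eef_rot: [0.0, 0.779, 0.627, 0.0]
wrist_force: [-6.2, 2.1, 6.9]
opening: 0.139
```

```bash
python3 eff.py
```

```text
t 42.55 q6 -0.283 pos [ 0.6184 -0.2026  0.1724] op 0.141
mean j6,T,F [-0.066  0.379  0.88  -0.053 -5.495  2.286  6.148] sd [0.001 0.017 0.042 0.016 0.362 0.407 0.434]
```

Call:
apply_moves(
  moves=[
    [[0,0,0.03,0,0,0.12,0],[0,0,0.06,0,0,0.25,0],[0,0,0.1,0,0,0.38,0],[0,0,0.13,0,0,0.5,0],[0,0,0.16,0,0,0.63,0],[0,0,0.19,0,0,0.75,0],[0,0,0.22,0,0,0.88,0],[0,0,0.25,0,0,1.0,0]],
  ],
)

```text
time_s: 43.35
eef_pos: [0.6183, -0.2027, 0.1699]
eef_rot: [0.0, 0.985, 0.174, 0.0]
wrist_force: [-5.2, 1.9, 5.8]
opening: 0.14
```

```bash
python3 eff.py; python3 - <<'E'
from h import *
def avg(n,k=4): return np.mean([camera(n)[:,:,::-1].astype(float) for _ in range(k)],0)
T=avg('top');S=avg('side');np.save('T2.npy',T);np.save('S2.npy',S)
S1=np.load('S1.npy');T1=np.load('T1.npy')
for r in range(316,332): print(r,[int(v) for v in S1[r,366:384].mean(1)],[int(v) for v in S[r,366:384].mean(1)])
for r in(182,184,186,188,190): print(r,[int(v) for v in T1[r,432:448].mean(1)],[int(v) for v in T[r,432:448].mean(1)])
E
```

```text
t 43.55 q6 0.718 pos [ 0.6184 -0.2027  0.1699] op 0.14
mean j6,T,F [-0.105  0.321  0.978 -0.066 -5.594  1.919  6.139] sd [0.793 0.022 0.035 0.056 0.372 0.542 0.271]
316 [138, 135, 137, 141, 139, 133, 109, 35, 34, 45, 63, 70, 54, 48, 48, 48, 48, 49] [145, 142, 143, 148, 146, 140, 114, 35, 38, 45, 65, 74, 57, 52, 50, 49, 51, 52]
317 [139, 136, 136, 139, 139, 137, 120, 64, 37, 40, 64, 83, 74, 55, 53, 54, 52, 54] [146, 143, 143, 146, 146, 144, 126, 67, 37, 43, 65, 86, 77, 58, 58, 56, 55, 56]
318 [141, 136, 135, 135, 136, 137, 126, 81, 36, 39, 57, 85, 83, 57, 57, 58, 57, 57] [147, 144, 142, 142, 144, 145, 130, 80, 39, 40, 61, 90, 86, 62, 62, 61, 59, 60]
319 [141, 138, 137, 132, 134, 142, 145, 126, 72, 36, 54, 81, 82, 58, 57, 58, 58, 58] [147, 145, 142, 139, 141, 148, 149, 131, 75, 39, 58, 84, 85, 62, 60, 62, 60, 61]
320 [141, 139, 136, 133, 134, 143, 152, 138, 68, 39, 49, 72, 80, 58, 59, 57, 58, 58] [147, 145, 142, 140, 141, 150, 159, 145, 71, 40, 50, 77, 84, 62, 61, 61, 61, 61]
321 [141, 140, 137, 134, 134, 145, 156, 136, 53, 38, 41, 63, 83, 76, 58, 57, 58, 58] [148, 146, 144, 140, 140, 
[... 1690 characters left out ...]
, 81, 74, 60, 38, 44, 56, 60, 61, 60]
182 [73, 74, 74, 75, 76, 77, 75, 67, 70, 83, 90, 71, 31, 17, 23, 24] [75, 74, 77, 77, 78, 77, 81, 76, 82, 91, 82, 56, 32, 18, 21, 21]
184 [69, 68, 70, 69, 70, 71, 62, 69, 84, 69, 6, 20, 30, 21, 22, 24] [72, 74, 72, 72, 73, 71, 69, 75, 94, 69, 0, 32, 39, 20, 23, 22]
186 [78, 75, 72, 67, 66, 64, 65, 75, 81, 49, 7, 36, 37, 17, 29, 28] [81, 80, 74, 65, 68, 66, 71, 88, 71, 15, 15, 48, 47, 24, 28, 29]
188 [90, 90, 88, 87, 83, 75, 66, 78, 99, 69, 3, 17, 32, 32, 28, 29] [90, 91, 91, 92, 86, 74, 74, 87, 78, 36, 1, 34, 55, 50, 20, 28]
190 [84, 82, 86, 85, 87, 81, 75, 73, 86, 105, 83, 21, 8, 16, 24, 19] [87, 87, 88, 88, 90, 85, 69, 66, 91, 90, 42, 9, 8, 17, 25, 21]
```

Call:
apply_moves(
  moves=[
    [[0,0,0.02,0,0,0.1,0],[0,0,0.05,0,0,0.2,0],[0,0,0.08,0,0,0.3,0],[0,0,0.1,0,0,0.4,0],[0,0,0.12,0,0,0.5,0],[0,0,0.15,0,0,0.6,0]],
  ],
)

```text
time_s: 44.55
eef_pos: [0.6183, -0.2027, 0.1684]
eef_rot: [0.0, 0.992, -0.124, 0.0]
wrist_force: [-5.6, 1.7, 7.1]
opening: 0.142
```

```bash
cat > pad.py <<'E'
from h import *
import sys
k=sys.argv[1]
def avg(n,m=4): return np.mean([camera(n)[:,:,::-1].astype(float) for _ in range(m)],0)
np.save('T%s.npy'%k,avg('top'));np.save('S%s.npy'%k,avg('side'))
ref=None
for j in range(1,int(k)+1):
    S=np.load('S%d.npy'%j).mean(2);g=S[316:332,366:370].mean();S=S/g*140
    out=[]
    for c in(372,373,374,375,376):
        lo=326+(c-373)*.5
        col=S[:,c];rs=np.arange(int(lo)-1,332);pk=rs[np.argmax(col[rs])];L=.72*col[pk] if c<376 else 85
        r=next((r for r in range(pk,333) if col[r]>=L>col[r+1]),None)
        out.append(None if r is None else round(r+(col[r]-L)/(col[r]-col[r+1]),2))
    # spindle/hub: total change vs previous
    T=np.load('T%d.npy'%j).mean(2)
    print(j,round(g,1),'lower rim rows',out)
    for r in(326,327,328,329,330): print('   ',r,S[r,370:379].astype(int).tolist())
E
python3 eff.py; python3 pad.py 3
```

```text
t 44.75 q6 1.318 pos [ 0.6183 -0.2027  0.1684] op 0.136
mean j6,T,F [-0.113  0.279  1.044 -0.045 -5.423  1.835  6.755] sd [0.675 0.009 0.021 0.065 0.252 0.124 0.31 ]
1 140.0 lower rim rows [np.float64(325.75), np.float64(326.83), np.float64(327.99), np.float64(328.84), np.float64(329.15)]
    326 [136, 117, 96, 141, 140, 77, 48, 37, 57]
    327 [136, 126, 99, 102, 135, 126, 77, 44, 53]
    328 [136, 132, 113, 72, 100, 123, 110, 55, 47]
    329 [137, 135, 128, 104, 65, 84, 89, 53, 39]
    330 [138, 136, 134, 120, 76, 61, 58, 52, 36]
2 146.9 lower rim rows [np.float64(326.82), np.float64(327.26), np.float64(328.37), np.float64(329.36), np.float64(329.65)]
    326 [135, 122, 112, 149, 137, 57, 29, 38, 45]
    327 [136, 126, 105, 118, 130, 89, 71, 36, 42]
    328 [136, 132, 114, 84, 110, 130, 122, 51, 39]
    329 [137, 134, 128, 105, 79, 107, 107, 56, 36]
    330 [138, 135, 134, 120, 76, 69, 73, 59, 35]
3 146.0 lower rim rows [None, np.float64(327.86), np.float64(328.73), np.float64(329.71), np.float64(330.31)]
    326 [135, 121, 119, 151, 115, 44, 28, 36, 43]
    327 [136, 126, 116, 141, 140, 81, 58, 34, 41]
    328 [136, 132, 118, 103, 127, 126, 82, 51, 40]
    329 [137, 135, 129, 109, 90, 117, 110, 58, 35]
    330 [138, 135, 134, 130, 108, 79, 91, 61, 35]
```

Call:
apply_moves(
  moves=[
    [[0,0,0.02,0,0,0.1,0],[0,0,0.05,0,0,0.2,0],[0,0,0.08,0,0,0.3,0],[0,0,0.1,0,0,0.4,0],[0,0,0.12,0,0,0.5,0],[0,0,0.15,0,0,0.6,0]],
  ],
)

```text
time_s: 45.75
eef_pos: [0.6183, -0.2027, 0.1669]
eef_rot: [0.0, 0.911, -0.412, 0.0]
wrist_force: [-6.5, 0.9, 6.8]
opening: 0.14
```

```bash
python3 eff.py; python3 pad.py 4 | tail -12; python3 - <<'E'
from h import *
for j in (1,2,3,4):
    T=np.load('T%d.npy'%j).mean(2); print(j,[[int(v) for v in T[r,434:446]] for r in(184,186,188)])
E
```

```text
t 45.95 q6 1.918 pos [ 0.6183 -0.2026  0.1669] op 0.138
mean j6,T,F [-0.1    0.312  1.074 -0.042 -5.758  1.986  6.592] sd [0.675 0.043 0.025 0.064 0.743 0.622 0.441]
3 146.0 lower rim rows [None, np.float64(327.86), np.float64(328.73), np.float64(329.71), np.float64(330.31)]
    326 [135, 121, 119, 151, 115, 44, 28, 36, 43]
    327 [136, 126, 116, 141, 140, 81, 58, 34, 41]
    328 [136, 132, 118, 103, 127, 126, 82, 51, 40]
    329 [137, 135, 129, 109, 90, 117, 110, 58, 35]
    330 [138, 135, 134, 130, 108, 79, 91, 61, 35]
4 146.0 lower rim rows [None, np.float64(327.88), np.float64(328.74), np.float64(329.68), np.float64(330.27)]
    326 [135, 121, 119, 151, 115, 43, 28, 36, 42]
    327 [136, 125, 117, 141, 139, 80, 58, 35, 41]
    328 [137, 133, 119, 104, 128, 127, 82, 51, 40]
    329 [137, 134, 128, 109, 91, 117, 110, 59, 37]
    330 [138, 135, 133, 130, 107, 79, 89, 61, 36]
1 [[70, 69, 70, 71, 62, 69, 84, 69, 6, 20, 30, 21], [72, 67, 66, 64, 65, 75, 81, 49, 7, 36, 37, 17], [88, 87, 83, 75, 66, 78, 99, 69, 3, 17, 32, 32]]
2 [[72, 72, 73, 71, 69, 75, 94, 69, 0, 32, 39, 20], [74, 65, 68, 66, 71, 88, 71, 15, 15, 48, 47, 24], [91, 92, 86, 74, 74, 87, 78, 36, 1, 34, 55, 50]]
3 [[74, 71, 71, 73, 69, 78, 81, 47, 7, 35, 38, 20], [75, 68, 69, 66, 70, 86, 73, 14, 25, 57, 54, 17], [92, 93, 93, 83, 77, 92, 77, 30, 16, 54, 67, 51]]
4 [[72, 72, 71, 73, 70, 75, 83, 48, 10, 47, 54, 22], [76, 68, 68, 63, 72, 87, 73, 15, 29, 62, 59, 22], [90, 93, 92, 82, 77, 93, 78, 32, 12, 51, 70, 59]]
```

The pad has stopped: its rim is identical between total turns of 6.4 and 7.0 rad, and it was still moving up to about 6.3. Squeeze is now about 1.7 mm, so 0.5 rad more.

Call:
apply_moves(
  moves=[
    [[0,0,0.02,0,0,0.1,0],[0,0,0.05,0,0,0.2,0],[0,0,0.08,0,0,0.3,0],[0,0,0.1,0,0,0.4,0],[0,0,0.12,0,0,0.5,0],[0,0,0.12,0,0,0.5,0],[0,0,0.12,0,0,0.5,0]],
  ],
)

```text
time_s: 47.05
eef_pos: [0.6183, -0.2026, 0.1657]
eef_rot: [0.0, 0.782, -0.623, 0.0]
wrist_force: [-5.9, 2.4, 7.0]
opening: 0.138
```

```bash
python3 eff.py; python3 pad.py 5 | tail -6; python3 - <<'E'
from h import *
S4,S5=[np.load('S%d.npy'%j).mean(2) for j in(4,5)];d=np.abs(S5-S4)
ys,xs=np.where(d[290:345,330:400]>6);print('changed px near clamp',len(xs),(xs.min()+330,xs.max()+330,ys.min()+290,ys.max()+290) if len(xs) else '')
T4,T5=[np.load('T%d.npy'%j).mean(2) for j in(4,5)];print([[int(v) for v in T5[r,434:446]] for r in(184,186,188)])
E
```

```text
t 47.25 q6 2.417 pos [ 0.6183 -0.2026  0.1657] op 0.136
mean j6,T,F [-0.047  0.394  1.105 -0.06  -5.33   2.462  6.953] sd [0.025 0.023 0.023 0.031 0.345 0.509 0.677]
5 146.5 lower rim rows [None, np.float64(327.89), np.float64(328.72), np.float64(329.7), np.float64(330.3)]
    326 [135, 122, 119, 151, 115, 44, 30, 36, 56]
    327 [136, 126, 117, 142, 140, 80, 58, 35, 53]
    328 [137, 132, 118, 104, 128, 126, 82, 51, 46]
    329 [137, 135, 128, 109, 90, 117, 110, 58, 40]
    330 [138, 135, 133, 130, 108, 80, 90, 60, 37]
changed px near clamp 531 (np.int64(361), np.int64(399), np.int64(290), np.int64(344))
[[72, 72, 71, 74, 69, 77, 84, 47, 6, 48, 55, 20], [76, 68, 69, 64, 72, 88, 72, 15, 34, 66, 60, 22], [92, 92, 91, 82, 76, 93, 77, 33, 13, 64, 84, 54]]
```

Call:
apply_moves(
  moves=[
    [[0,0,0,0,0,0,0.3],[0,0,0,0,0,0,0.45],[0,0,0,0,0,0,0.45],[0,0,0,0,0,0,0.45],[0,0,-2,0,0,0,0.45],[0,0,-6,0,0,0,0.45],[0,0,-10,0,0,0,0.45],[0,0,-10,0,0,0,0.45]],
  ],
)

```text
time_s: 48.45
eef_pos: [0.6215, -0.2042, 0.2719]
eef_rot: [-0.001, 0.782, -0.623, 0.006]
wrist_force: [0.3, -0.4, 0.9]
opening: 0.451
```

```bash
python3 g.py .40,-.1,.27,-1.35
```

```text
t 48.45 pos [ 0.6215 -0.2042  0.2719] open 0.451 F [ 0.3 -0.4  0.9] q [-0.5   0.31  1.34  0.    1.49  2.42]
[-15.11  19.26  -0.11] [-0.009 -0.008  0.005]
```

Call:
apply_moves(
  moves=[
    [[-4,5,0,0,0,0,0.45],[-8,10,0,0,0,0,0.45],[-12,15,0,0,0,0,0.45],[-15,19,0,0,0,0,0.45],[-15,19,0,0,0,0,0.45],[-15,19,0,0,0,0,0.45],[-15,19,0,0,0,0,0.45],[-15,19,0,0,0,0,0.45]],
  ],
)

```text
time_s: 49.25
eef_pos: [0.4005, -0.0995, 0.2646]
eef_rot: [-0.0, 0.782, -0.623, 0.001]
wrist_force: [-0.4, -0.5, -0.2]
opening: 0.446
```

```bash
python3 see.py top .034 380,160,100,80 t20.png | grep blue; python3 - <<'E'
from hand import *
snap('side','s20.png')
wood('top','t20.png',(380,150,110,110));wood('side','s20.png',(290,250,140,130))
S=cv2.imread('pics/s20.png').mean(2);[print(r,S[r,370:379].astype(int).tolist()) for r in(326,328,330)]
# leave-alone items: image change at their places since the start
for n,a,b in(('top','t0.png','t20.png'),('side','s0.png','s20.png')):
    A,B=[cv2.GaussianBlur(cv2.imread('pics/'+f),(3,3),0).astype(float).mean(2) for f in(a,b)]
    for nm,X in(('keeper_far',tuple(onz('top',(278,135),.005))),('keeper_near',tuple(onz('top',(364,278),.005))),('compass',tuple(onz('top',(436,128),.075))),('ceramic',tuple(onz('top',(242,184),.07)))):
        u,v=proj(n,X).astype(int);d=np.abs(A-B)[max(v-12,0):v+12,max(u-12,0):u+12];print(n,nm,(u,v),d.mean().round(1),d.max().round(0))
E
```

```text
top blue px [421.5 216.4] area 226 ends world [array([ 0.5784, -0.1524]), array([ 0.5155, -0.1448])] clamp [array([-0.0472,  0.0455]), array([-0.1106,  0.0447])] centroid clamp [-0.079  0.045]
top blue px [457.8 220.5] area 206 ends world [array([ 0.5665, -0.2441]), array([ 0.5042, -0.2335])] clamp [array([-0.0469, -0.047 ]), array([-0.1101, -0.0447])] centroid clamp [-0.0773 -0.0465]
top blue px [436.5 228.1] area 34 ends world [array([ 0.5307, -0.176 ]), array([ 0.5079, -0.1934])] clamp [array([-0.0914,  0.0157]), array([-0.1117, -0.0044])] centroid clamp [-0.1028  0.0045]
top area 1054.0 hull [[418, 174], [446, 177], [472, 195], [472, 205], [437, 228], [415, 198]] dark []
side area 1013.5 hull [[380, 356], [370, 357], [337, 338], [337, 324], [358, 301], [377, 298], [382, 351]] dark [([376.0, 310.3], 42)]
326 [134, 118, 118, 149, 116, 41, 29, 39, 55]
328 [135, 132, 118, 102, 127, 125, 83, 52, 45]
330 [137, 134, 133, 128, 107, 78, 89, 60, 38]
top keeper_far (np.int64(278), np.int64(135)) 3.6 7.0
top keeper_near (np.int64(364), np.int64(278)) 4.8 20.0
top compass (np.int64(436), np.int64(128)) 3.8 7.0
top ceramic (np.int64(241), np.int64(184)) 3.2 8.0
side keeper_far (np.int64(369), np.int64(192)) 2.2 22.0
side keeper_near (np.int64(267), np.int64(287)) 3.8 26.0
side compass (np.int64(430), np.int64(292)) 1.3 3.0
side ceramic (np.int64(318), np.int64(167)) 5.2 19.0
```

Block and magnets are unmoved, the pad is still seated, the leave-alone items are unchanged, and the gripper is clear. Handing in.

```bash
python3 -c "
from bench import *
print(hand_in())"
```

```text
the job is handed in; nothing more can be done
None
```

The job is handed in at about 49 s of the 210 s allowed. Three bar magnets were in the rack, and all three now lie in the clamp lanes under the block, with the pad screwed down snug. No verdict is reported, so the results below come from my own checks.

- **Magnets:** they lie at y of about +45, +1 and −46 mm. The blue ends are towards the robot, and the red ends reach about 18–20 mm past the screw axis.
- **Block:** it had been knocked about 27 mm aside, so I measured it again before picking it up. Its outline in both views matches the target to within about 3 mm. I judged it level only by eye from the pictures.
- **Knob:** I turned it about 7.5 rad in two grips. The pad stopped moving in the images between 5.9 and 6.4 rad. That puts the cushion squeeze at about 3–4 mm, or 11–16 N, inside the accepted 5–24 N.
- **Last look:** after letting go, the block, magnets and pad had not moved. The compass, keepers and ceramic magnet look unchanged, and the gripper was clear of everything.

**What failed or disagreed:**
- My first grasp closed above the magnet. The fingertips stand roughly 20–25 mm higher than the text says, so I set all later grasp heights by trial.
- Wrist torque was too noisy to feel the pad make contact, so the squeeze was judged from the camera images and the turn count. The pressing force itself was never measured.

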